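Regrasp a graphite rod on a sloping V-rest and lay it in its cradle

TASK

Take the graphite rod by its upper end out of the wooden storage block and lay it in the sloping V-rest with its plain end down against the foot plate, then let go of it. Take it again by its middle, lift it off and lay it level in the V saddles of the cradle beside the torch, between the end plates, with its brass-banded end at the brass end plate, and let go. Do not drop the rod on the bench, and leave the red-lidded jar, the white-lidded jar and the drinking glass near the work where they stand.

Things in the scene. Friction and masses are not known exactly. Their poses are not given: they have to be found in the camera images.
- rod: black graphite rod, 22 mm diameter, 200 mm long, about 0.15 kg (varies). Origin at the middle of its axis; its +z axis runs along the rod towards the end with the brass band. At the start it stands upright in the storage block, band up, its top 210 mm above the bench
- rod_band (a point): point on the rod's axis at its brass band (a 14 mm wide brass ring), 87 mm from the middle, 13 mm from the rod's end
- rack: fixed wooden storage block 86 x 86 mm, 95 mm high, with one upright blind hole, 25 mm wide and 85 mm deep, in the middle of its top; origin at the centre of its underside. The rod stands loosely in the hole and 115 mm of it stand out
- vrest: fixed sloping V-rest, grey base plate 80 x 170 mm; origin on the bench below the seat. Its groove lies in its own y-z plane at 45 degrees, descending towards its own +y. Two steel 90-degree V saddles carry the rod, a foot plate stops its lower end. Saddle walls reach 3 mm above the rod's axis and 23 mm to each side; the foot plate is 36 mm wide and reaches 4 mm above the axis
- vrest_seat (a point): where the rod's middle lies when seated against the foot plate, 130 mm above the bench. z axis: up along the groove; y axis: squarely out of the groove; x: level, across it. Saddles at z -70 to -50 and +29 to +43 mm; between them fingers have free room beside the rod and down to 50 mm under its axis. The rod's upper 57 mm stand out free
- cradle: fixed level cradle, dark wooden base 72 x 236 mm; origin at the centre of its underside. It carries the rod along its own y axis in two steel 90-degree V saddles, 20 mm long, 62 mm to each side of the middle; between them the base lies 48 mm under the rod's axis. End plates 46 mm wide, 216 mm apart inside, 74 mm high: brass at its -y end, dark steel at its +y end
- cradle_seat (a point): where the middle of the rod lies when it lies in the cradle, midway between the end plates, 60 mm above the bench. Its z axis is level and points to the brass end plate, its y axis up, its x axis level across the cradle
- bench_torch: fixed bench torch with its burner and valves, about 160 x 100 mm on the bench, about 220 mm high, standing between the V-rest and the cradle: carry the rod over it or round it
- teal_jar: bystander: small jar with white lid and teal contents, 48 mm wide, 74 mm high; origin at the centre of its underside
- red_jar: bystander: small jar with red lid, 52 mm wide, 62 mm high; origin at the centre of its underside
- glass: bystander: clear drinking glass, 77 mm wide, 60 mm high; origin at the centre of its underside
Not all that is in view belongs to the job. What is shaped like the rod but orange or purple is not meant.

How it is judged:
On the way, in this order (a step that is already met when the one before it is completed fails the run):
1. the rod, held by its upper end (grasp at least 45 mm above its middle), has been drawn up at least 40 mm out of the storage block (contact force between the fingers and rod above 1 N and height (world z) of rod above 0.15 m and z of the grasp point in the frame of rod above 0.045 m), for 0.1 s.
2. the rod lies in both saddles of the V-rest, its plain end within 12 mm of the foot plate, and the fingers have let go of it (x of rod in the frame of vrest_seat between -0.006 and 0.006 m and y of rod in the frame of vrest_seat between -0.006 and 0.006 m and z of rod in the frame of vrest_seat between -0.012 and 0.012 m and angle between the z axis of rod and the z axis of vrest_seat, either way round below 0.08 rad and z of rod_band in the frame of vrest_seat above 0 m and contact force between the fingers and rod below 0.05 N and contact force between rod and vrest above 0.3 N), for 0.2 s.
3. the rod is held by its middle (grasp within 40 mm of it) and has been lifted clear of the V-rest (contact force between the fingers and rod above 1 N and distance between rod and vrest_seat above 0.03 m and contact force between rod and vrest below 0.05 N and z of the grasp point in the frame of rod between -0.04 and 0.04 m), for 0.1 s.
At the end, for the whole second after the job is handed in: The rod lies at rest and released in both V saddles of the cradle: its middle within 6 mm of the seat sideways and in height and within 10 mm along the cradle, its axis within 0.06 rad of the cradle's, its banded end towards the brass end plate (x of rod in the frame of cradle_seat between -0.006 and 0.006 m and y of rod in the frame of cradle_seat between -0.006 and 0.006 m and z of rod in the frame of cradle_seat between -0.01 and 0.01 m and angle between the z axis of rod and the z axis of cradle_seat, either way round below 0.06 rad and z of rod_band in the frame of cradle_seat above 0.05 m and linear speed of rod below 0.02 m/s and angular speed of rod below 0.2 rad/s and contact force between the fingers and rod below 0.05 N); the robot touches nothing.
It fails at once if the rod falls onto the bench or the floor (its middle comes lower than 35 mm above the bench) (height (world z) of rod below 0.035 m).
It fails at once if a bystander (jar or glass) is moved by more than 20 mm (distance of any of teal_jar, red_jar, glass from where it was at the start of the episode above 0.02 m).
It also fails if it takes over 56 s, if anything falls off the work surface, if the arm or the gripper's body presses on something with over 40 N, if the wrist force passes 120 N, or if a joint passes its speed limit or range.

ROBOT

A 6-joint arm with a two-finger parallel gripper is mounted at the origin on a cart in front of the work surface, level with it; the furniture and walls round the work are solid. World frame = base frame: x ahead of the robot, y to its left, z up, the work surface at z = 0. Lengths are in m, angles in rad, forces in N, time in s.
With the tool pointing down it reaches from about 0.375 to 0.975 m from the base axis. Payload 3.8 kg.
Tool frame: the origin (TCP) lies at the very end of the fingers, on their centre line; the grasp point (between the pads) lies behind it (bot.tcp_to_grasp is the y of the grasp point in the tool frame, in m); y points along the fingers, z is the direction in which the jaws open and shut, and the axes are right-handed (so a half turn about y gives the same grasp; the last joint's range is limited). The gripper opens to 85 mm and grips with 20 to 120 N. Pads are 22 mm wide; open, the fingers measure 114 mm over their backs; the gripper's body (76 mm by 85 mm) begins 54 mm behind the grasp point. The pads swing forward as they close: fully open they stand 13 mm farther back than shut.
Start: joints at [-1.298, 0.264, 1.604, -0, 1.274, -0.037], TCP at [0.206, -0.643, 0.231] pointing down, gripper open.
Joint ranges: [-2.63, 2.63], [-0.94, 2.18], [0.31, 2.57], [-1.31, 4.45], [0, 2.66], [-2.55, 2.55]. Speed limits (rad/s): [2.57, 2.57, 3.14, 3.14, 3.14, 3.14].

INTERFACE

Orientations are given as a rotation vector (axis times angle).
In Python, from workcell import bot, optics, workorder gives the robot as it stands.
- The arm moves only by the shell command python3 -m handwheel 'ROWS' [FORCE]. ROWS is JSON, a list of rows, each a list of 7 numbers: the shift along the tool's x, y, z in m, then the turn, a rotation vector about the tool's x, y, z in rad, then the opening, from 0 (shut) to 1 (fully open). A call has 1 to 8 rows; each row shifts and turns the commanded pose from where the row before left it, along the tool's axes as they then stand; what a row does not reach is not made up. A row lasts 1/8 s, in which the tool goes at most 62.5 mm and 10.7 degrees, less where a joint would pass 70% of its speed; a pose out of reach is approached as far as the arm can. A call with a gripper value outside its range is refused whole. The fingers move at their own pace and stop on an object; FORCE is the grip in N (left out, the last holds). Time passes only in rows, so rows that do not move let the fingers close. It gives the time, the measured TCP pose, the force and the opening at its end, in the units of the state.
- bot.read_state(): the state, without advancing time (a new reading comes with each control period).
- optics.read_camera(name): name is "scene" or "top" or "wrist"; returns a dict with "image" (480x640x3 uint8, red, green, blue), "z_map" (480x640 float32, m along the optical axis (not along the pixel's ray), 0 where there is no reading), "mtx" (3x3 intrinsics, pixels), "world_from_camera" (4x4, takes a point from camera to world coordinates); the wrist camera has in their place "hand_eye" (4x4, takes a point from camera to tool coordinates, whose origin is the TCP and whose axes are the tool frame's). Camera axes: x right, y down, z forward; pixel columns grow to the right and rows downward; lengths in m; the calibration is good to about 2 mm. A picture is of the moment at which its call begins: read the wrist's pose just before it.
- workorder.finish_job(): hands the job in, once; it reports no verdict.
The state is a dict: "time": time; "q": joint angles; "joint_vel": joint speeds; "joint_torque": joint torques, N m; "tool_pos": TCP position; "tcp_rot": TCP orientation; "wrist_force": force on the tool from outside, world axes, zero at the start; "torque": the same for the moment, N m; "width": opening from 0.0 (shut) to 1.0 (fully open).
Only numpy, scipy, OpenCV 4.12 (cv2) and the standard library are available. Lean on these libraries where they do the work, as an engineer would, in place of code of your own. Each camera call takes 0.05 s, during which the arm holds its last target.

## Working session

There is one attempt and no reset: what is moved stays moved. The work goes in short steps, Python scripts to look and compute and a shell command to move; the robot and the scene stay as the last step left them, time stands still between calls to the robot, and variables do not carry over. Pictures are saved under pics/ and viewed, and the job is handed in when it is done.

```bash
ls -la; mkdir -p pics; python3 - <<'E'
from workcell import bot, optics, workorder
import cv2
print(bot.read_state()); print(bot.tcp_to_grasp)
for n in ("scene","top","wrist"):
    c=optics.read_camera(n); cv2.imwrite(f"pics/{n}0.png",c["image"][:,:,::-1]); print(n,c["mtx"]); print(c.get("world_from_camera",c.get("hand_eye")))
E
```

```text
total 12
drwxr-xr-x  3 agent agent 4096 Dec  7 14:10 .
drwxr-xr-x 23 root  root  4096 Dec  7 14:10 ..
drwxr-xr-x  2 agent agent 4096 Dec  7 14:10 pics
{'time': 0.0, 'q': array([-1.29789007e+00,  2.64747025e-01,  1.60537401e+00, -1.24137664e-05,
        1.27371756e+00, -3.68952191e-02]), 'joint_vel': array([-0.00136683, -0.00031519,  0.00076817,  0.00104342, -0.00083094,
       -0.00061025]), 'joint_torque': array([-1.80422026e-03, -5.15113950e+01, -3.67313719e+01, -3.48025269e-04,
        1.29030572e-02, -2.86039796e-05]), 'tool_pos': array([ 0.20558555, -0.64215662,  0.22996617]), 'tcp_rot': array([-0.32110134,  2.05679664, -2.05216188]), 'wrist_force': array([-1.07297095,  0.497631  ,  0.33439728]), 'torque': array([-0.00337667,  0.00013194,  0.01182877]), 'width': 1.0015525818880193}
-0.0187
scene [[586.22958333   0.         311.18892672]
 [  0.         586.22958333 239.85097476]
 [  0.           0.           1.        ]]
[[-0.82345184 -0.32727785  0.46348277 -0.13201571]
 [-0.56725119  0.45705061 -0.68507724  1.14115337]
 [ 0.01237552 -0.82703927 -0.56200792  1.03677364]
 [ 0.          0.          0.          1.        ]]
top [[601.11638434   0.         316.36982852]
 [  0.         601.11638434 239.85538211]
 [  0.           0.           1.        ]]
[[ 0.05915511 -0.97501695  0.2141089   0.27304045]
 [-0.99822862 -0.05914099  0.00647736  0.03016366]
 [ 0.00634707 -0.2141128  -0.97678832  1.61736932]
 [ 0.          0.          0.          1.        ]]
wrist [[403.01328994   0.         317.29631831]
 [  0.         403.01328994 246.73032824]
 [  0.           0.           1.        ]]
[[-1.17897485e-03  9.63480962e-01  2.67774243e-01 -6.74070685e-02]
 [-3.08600180e-04 -2.67774766e-01  9.63481489e-01 -1.43878220e-01]
 [ 9.99999257e-01  1.05328527e-03  6.13030114e-04  9.74344258e-05]
 [ 0.00000000e+00  0.00000000e+00  0.00000000e+00  1.00000000e+00]]
```

View pics/scene0.png

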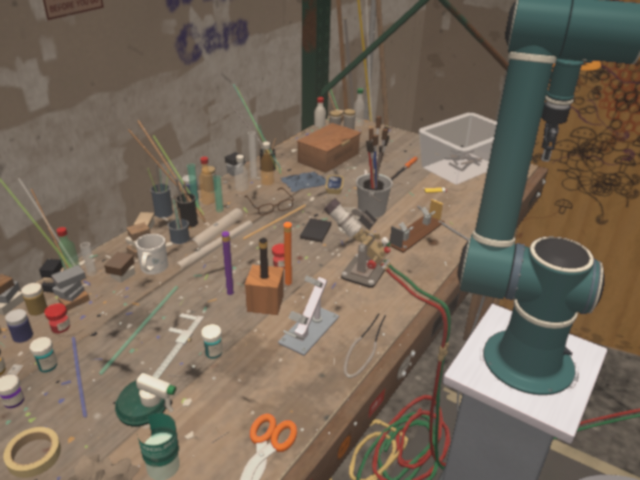

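View pics/top0.png

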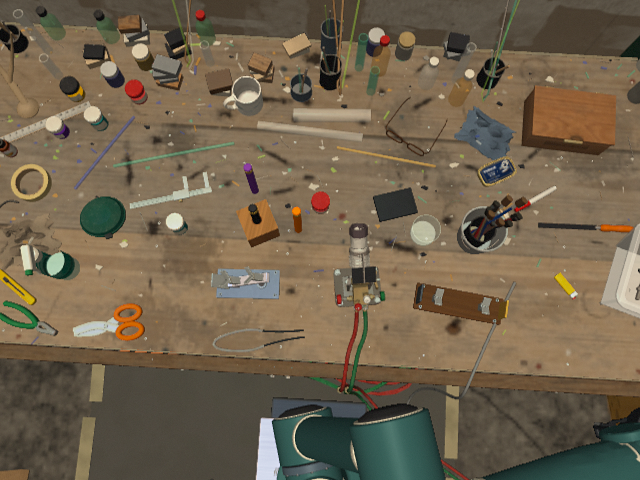

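View pics/wrist0.png

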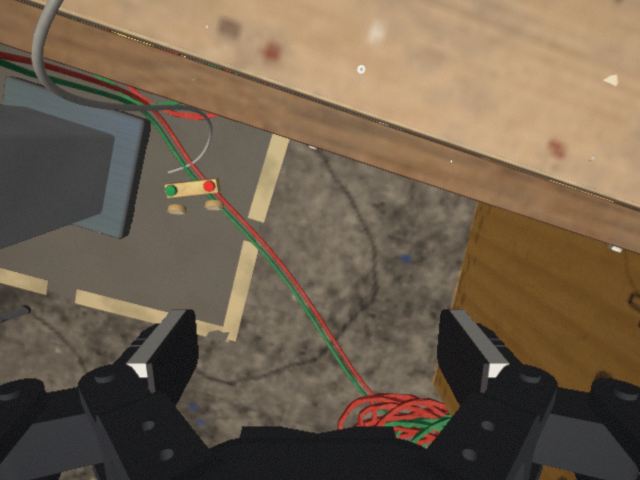

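The top view shows the block at about (258,222) with the black rod at (256,212), the V-rest at (248,282), the torch at (360,280) and the cradle at (460,302). The purple rod at (251,178) and the orange one at (297,218) are decoys. The jars are at (320,202) and (176,223), and the glass is at (425,230).

```bash
cat > h.py <<'E'
from workcell import bot, optics, workorder
import numpy as np, cv2
from scipy.spatial.transform import Rotation as R
def cam(n):
    st=bot.read_state(); c=optics.read_camera(n)
    if n=="wrist":
        T=np.eye(4);T[:3,:3]=R.from_rotvec(st["tcp_rot"]).as_matrix();T[:3,3]=st["tool_pos"]
        c["T"]=T@c["hand_eye"]
    else: c["T"]=c["world_from_camera"]
    return c
def dep(c):
    z=c["z_map"]; v,u=np.mgrid[0:480,0:640]; K=c["mtx"]
    P=np.stack([(u-K[0,2])/K[0,0]*z,(v-K[1,2])/K[1,1]*z,z],-1)
    W=P@c["T"][:3,:3].T+c["T"][:3,3]; W[z==0]=np.nan; return W
def ray(c,u,v):
    K=c["mtx"]; d=np.array([(u-K[0,2])/K[0,0],(v-K[1,2])/K[1,1],1.]); d=c["T"][:3,:3]@d
    return c["T"][:3,3],d/np.linalg.norm(d)
def onz(c,u,v,h):
    o,d=ray(c,u,v); return o+d*(h-o[2])/d[2]
def tri(a,b):
    (o1,d1),(o2,d2)=a,b
    A=np.stack([d1,-d2],1); s=np.linalg.lstsq(A,o2-o1,rcond=None)[0]
    p,q=o1+s[0]*d1,o2+s[1]*d2; return (p+q)/2,np.linalg.norm(p-q)
def save(c,name,x0,y0,x1,y1,k):
    cv2.imwrite("pics/"+name,cv2.resize(c["image"][y0:y1,x0:x1,::-1],None,fx=k,fy=k,interpolation=cv2.INTER_CUBIC))
E
python3 - <<'E'
from h import *
c=cam("top"); save(c,"t1.png",160,150,360,300,4); save(c,"t2.png",320,200,520,350,4)
W=dep(c)
np.set_printoptions(precision=3,suppress=True)
for p in [(256,208),(256,212),(258,235),(251,168),(297,210),(320,202),(176,220),(425,230),(248,282),(272,280),(460,302),(432,297),(487,305),(505,309),(417,295),(360,230),(355,280),(370,272)]: print(p,W[p[1],p[0]])
s=cam("scene"); save(s,"s1.png",200,180,400,380,3); save(s,"s2.png",300,170,500,320,4)
E
```

```text
(256, 208) [0.652 0.19  0.21 ]
(256, 212) [0.647 0.192 0.191]
(258, 235) [0.61  0.192 0.097]
(251, 168) [0.756 0.212 0.201]
(297, 210) [0.653 0.091 0.207]
(320, 202) [0.718 0.037 0.062]
(176, 220) [0.643 0.415 0.072]
(425, 230) [ 0.671 -0.256  0.011]
(248, 282) [0.478 0.201 0.156]
(272, 280) [0.507 0.154 0.01 ]
(460, 302) [ 0.478 -0.352  0.015]
(432, 297) [ 0.487 -0.278  0.013]
(487, 305) [ 0.47  -0.414  0.051]
(505, 309) [ 0.46  -0.456  0.068]
(417, 295) [ 0.489 -0.236  0.023]
(360, 230) [ 0.61  -0.063  0.218]
(355, 280) [ 0.497 -0.06   0.168]
(370, 272) [ 0.516 -0.095  0.18 ]
```

View pics/t1.png

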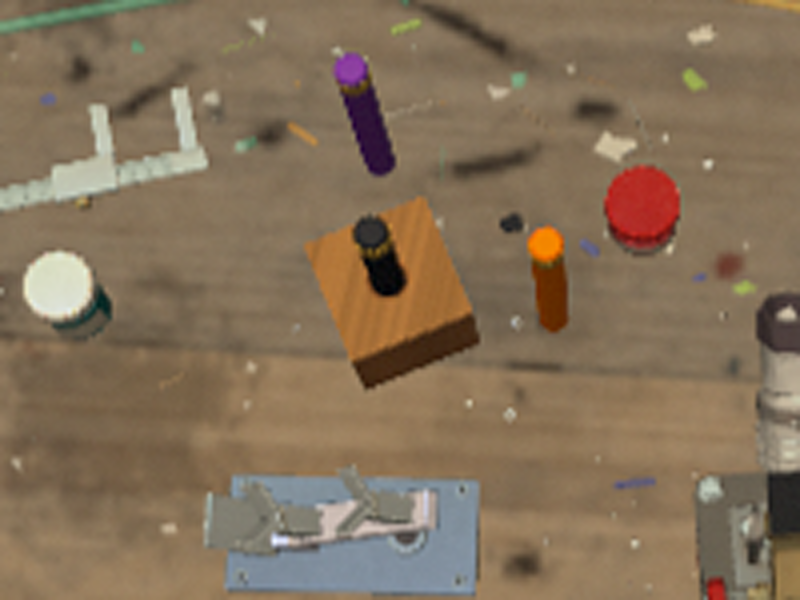

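View pics/t2.png

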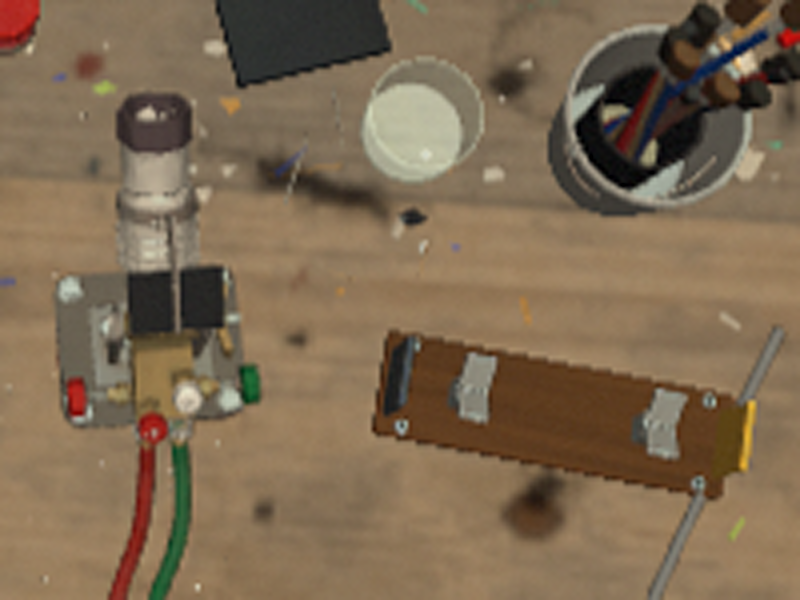

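View pics/s1.png

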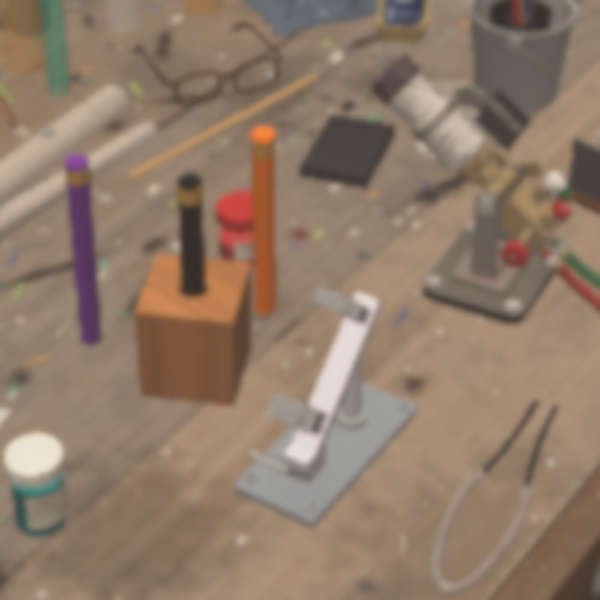

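View pics/s2.png

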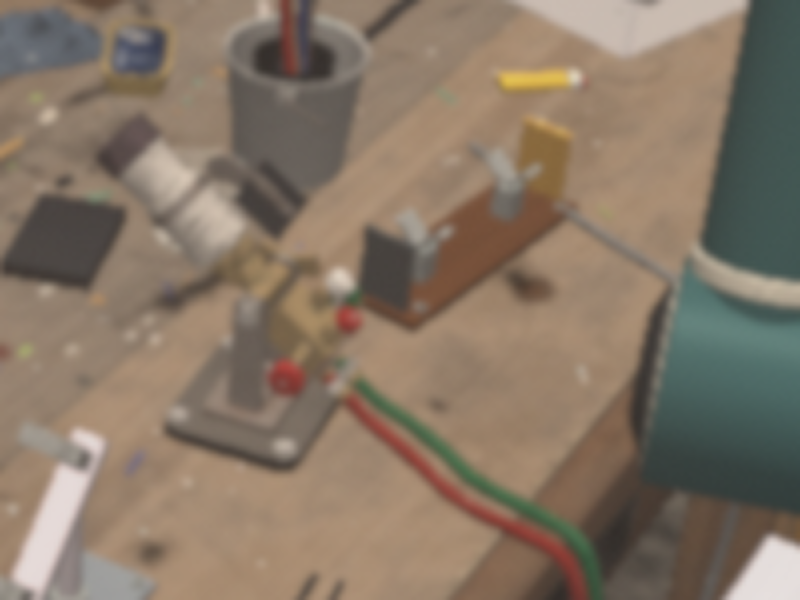

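```bash
python3 - <<'E'
from h import *
np.set_printoptions(precision=4,suppress=True)
st=bot.read_state(); print(R.from_rotvec(st["tcp_rot"]).as_matrix(), st["tool_pos"])
t=cam("top"); s=cam("scene")
# brass bands: detect rod black top face in top view
for name,c,box in(("top",t,(235,195,275,230)),("scene",s,(250,230,280,285))):
    x0,y0,x1,y1=box; im=c["image"][y0:y1,x0:x1].astype(int)
    m=(im.max(2)<45).astype(np.uint8)
    n,l,sa,ce=cv2.connectedComponentsWithStats(m)
    for i in range(1,n):
        if sa[i,4]>15: print(name,sa[i]+[x0,y0,0,0,0],ce[i]+[x0,y0])
E
```

```text
[[-0.9524 -0.0003  0.3049]
 [-0.3049  0.001  -0.9524]
 [-0.     -1.     -0.0011]] [ 0.2057 -0.6425  0.2306]
top [251 212  10  12  76] [255.9737 218.0395]
```

```bash
python3 -m handwheel '[[0,-0.05,0,0,0,0,1],[0,-0.05,0,0,0,0,1],[0,-0.05,0,0,-0.18,0,1],[0,-0.05,0,0,-0.18,0,1],[0,0,0,0,-0.18,0,1],[0,0,0,0,-0.18,0,1],[0,0,0,0,-0.18,0,1],[0,0,0,0,-0.18,0,1]]' 40
python3 -m handwheel '[[-0.056,0,0.021,0,-0.18,0,1],[-0.056,0,0.021,0,0,0,1],[-0.056,0,0.021,0,0,0,1],[-0.056,0,0.021,0,0,0,1],[-0.056,0,0.021,0,0,0,1],[-0.056,0,0.021,0,0,0,1],[-0.056,0,0.021,0,0,0,1],[-0.056,0,0.021,0,0,0,1]]'
```

```text
time: 1.35
tool_pos: [0.2058, -0.6428, 0.4313]
tcp_rot: [-1.121, 1.337, -1.337]
wrist_force: [-0.7, -0.3, -0.2]
width: 0.997
time: 2.35
tool_pos: [0.3841, -0.1979, 0.4316]
tcp_rot: [-1.208, 1.209, -1.211]
wrist_force: [1.5, -0.4, -0.4]
width: 1.0
```

```bash
python3 -m handwheel '[[-0.056,0,0.021,0,0,0,1],[-0.056,0,0.021,0,0,0,1],[-0.056,0,0.021,0,0,0,1],[-0.056,0,0.021,0,0,0,1],[-0.056,0,0.021,0,0,0,1],[-0.056,0,0.021,0,0,0,1],[-0.056,0,0.021,0,0,0,1],[-0.056,0,0.021,0,0,0,1]]'
python3 - <<'E'
from h import *
c=cam("wrist"); save(c,"w1.png",0,0,640,480,1.25)
np.savez("w1.npz",im=c["image"],z=c["z_map"],K=c["mtx"],T=c["T"])
E
```

```text
time: 3.35
tool_pos: [0.5527, 0.2501, 0.4315]
tcp_rot: [-1.208, 1.209, -1.21]
wrist_force: [0.1, -0.3, 1.4]
width: 0.998
```

View pics/w1.png

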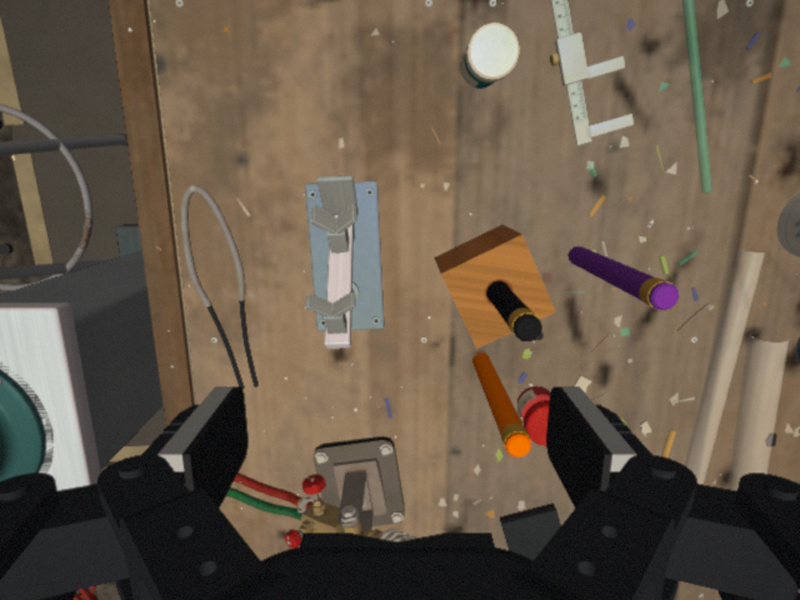

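```bash
python3 - <<'E'
import numpy as np,cv2
d=np.load("w1.npz"); im=d["im"]
a=cv2.resize(im[135:285,235:315,::-1],None,fx=5,fy=5,interpolation=cv2.INTER_CUBIC)[:600]
a=cv2.resize(im[138:283,235:315,::-1],None,fx=4,fy=4,interpolation=cv2.INTER_CUBIC)
b=cv2.resize(im[175:280,345:445,::-1],None,fx=4,fy=4,interpolation=cv2.INTER_CUBIC)
o=np.zeros((580,800,3),np.uint8); o[:a.shape[0],:a.shape[1]]=a; o[:b.shape[0],340:340+b.shape[1]]=b
cv2.imwrite("pics/w1z.png",o)
E
```

```text
(no output)
```

View pics/w1z.png

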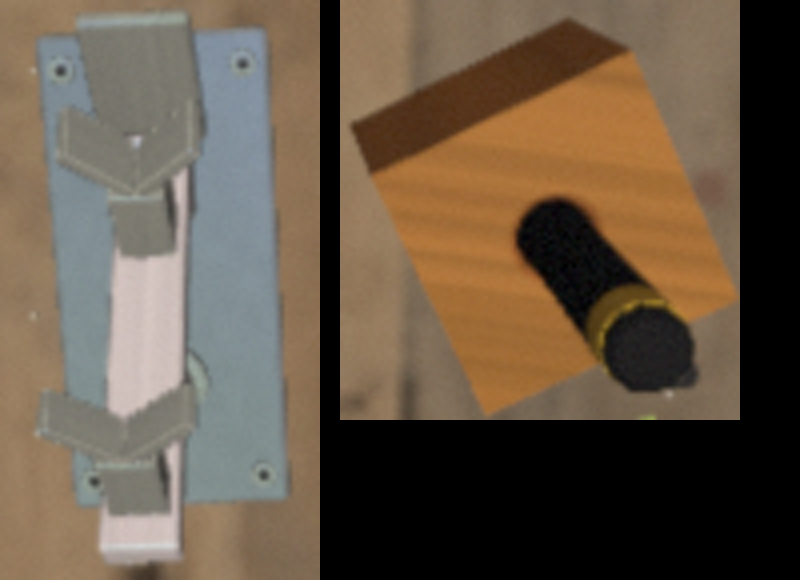

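```bash
python3 - <<'E'
from h import *
np.set_printoptions(precision=4,suppress=True)
d=np.load("w1.npz"); c=dict(image=d["im"],z_map=d["z"],mtx=d["K"],T=d["T"]); W=dep(c)
t=cam("top")
print("rodtop onz",onz(c,422,261.25,.21), "depth",np.nanmedian(W[258:265,419:426].reshape(-1,3),0))
print("tri w/top", tri(ray(c,422,261.25),ray(t,160+372/4,150+231/4)))
# rod shaft depth cloud
Z=W[200:285,350:440].reshape(-1,3); I=c["image"][200:285,350:440].reshape(-1,3).astype(int)
m=(I.max(1)<60)&(Z[:,2]>.11); 
for lo in (.11,.13,.15,.17,.19,.205):
    k=m&(Z[:,2]>lo)&(Z[:,2]<lo+.02); print(lo,k.sum(),Z[k].mean(0))
f=lambda x,y:(235+x/4,138+y/4)
for n,p in dict(plateTL=(40,38),plateTR=(265,30),plateBL=(77,502),plateBR=(288,498)).items():
    print(n,onz(c,*f(*p),.008), W[int(f(*p)[1]),int(f(*p)[0])])
def wp(n,p,r=1):
    u,v=f(*p);u=int(round(u));v=int(round(v)); print(n,(u,v),np.nanmedian(W[v-r:v+r+1,u-r:u+r+1].reshape(-1,3),0))
for n,p in dict(lsL=(64,135),lsLb=(70,150),lsR=(194,128),lsRb=(190,140),lv=(135,180),usL=(48,415),usR=(188,405),uv=(124,445),foot=(135,60),footT=(135,20),fL=(90,30),fR=(180,30)).items(): wp(n,p)
E
```

```text
rodtop onz [0.6521 0.2018 0.21  ] depth [0.6518 0.2023 0.2112]
tri w/top (array([0.6546, 0.1987, 0.2   ]), np.float64(0.0003569424151506804))
0.11 92 [0.6466 0.2071 0.1201]
0.13 98 [0.6464 0.2073 0.1402]
0.15 112 [0.6461 0.207  0.1603]
0.17 124 [0.6464 0.2072 0.1797]
0.19 70 [0.6489 0.2029 0.2085]
0.205 374 [0.6515 0.2013 0.2108]
plateTL [0.4536 0.3008 0.008 ] [0.454  0.3015 0.01  ]
plateTR [0.5306 0.3035 0.008 ] [0.5304 0.3043 0.0112]
plateBL [0.4594 0.1343 0.008 ] [0.4593 0.1355 0.0093]
plateBR [0.5374 0.1359 0.008 ] [0.5372 0.1343 0.0008]
lsL (251, 172) [0.4742 0.2751 0.0919]
lsLb (252, 176) [0.4757 0.2708 0.0951]
lsR (284, 170) [0.5119 0.2764 0.0904]
lsRb (282, 173) [0.511  0.2742 0.0949]
lv (269, 183) [0.494  0.2613 0.0844]
usL (247, 242) [0.4777 0.2075 0.1601]
usR (282, 239) [0.5149 0.2103 0.1579]
uv (266, 249) [0.4954 0.1959 0.1486]
foot (269, 153) [0.4915 0.2953 0.0507]
footT (269, 143) [0.4931 0.3078 0.0626]
fL (258, 146) [0.479  0.3042 0.0597]
fR (280, 146) [0.5062 0.3042 0.0597]
```

```bash
python3 -m handwheel '[[0,0,0.02,0,-0.038,0,1],[0,0,0.02,0,0,-0.15,1],[0,0,0.02,0,0,-0.16,1],[0,0,0.02,0,0,-0.16,1],[0,0,0.02,0,0,-0.16,1],[0,0,0,0,0,-0.155,1]]' 
cat >> h.py <<'E'
def axes(yaw,tilt):
    # tool z=(cos,sin,0), tool y = down tilted: tilt=45deg -> towards -y'
    z=np.array([np.cos(yaw),np.sin(yaw),0]); yp=np.array([-np.sin(yaw),np.cos(yaw),0])
    y=-np.sin(tilt)*yp-np.cos(tilt)*np.array([0,0,1.]); return np.stack([np.cross(y,z),y,z],1)
def go(p,M=None):
    st=bot.read_state(); Rm=R.from_rotvec(st["tcp_rot"]).as_matrix()
    print("tool shift",(Rm.T@(np.array(p)-st["tool_pos"])).round(4), "n",np.linalg.norm(np.array(p)-st["tool_pos"]).round(3))
    if M is not None: print("turn",R.from_matrix(Rm.T@M).as_rotvec().round(4))
E
python3 - <<'E'
from h import *
np.set_printoptions(precision=4,suppress=True)
M=axes(0.038,np.pi/4); print(M); st=bot.read_state(); print(R.from_rotvec(st["tcp_rot"]).as_matrix(),st["q"])
G=np.array([.652,.2015,.182]); T=G+.0187*M[:,1]
go(T-.1*M[:,1],M); go(T,M)
t=cam("top"); print(onz(t,253,207.75,.21))
c=cam("wrist"); save(c,"w2.png",0,0,640,480,1.25)
E
```

```text
time: 4.2
tool_pos: [0.6533, 0.2506, 0.4313]
tcp_rot: [-1.765, 0.689, -1.74]
wrist_force: [0.7, 0.1, -0.7]
width: 0.999
[[ 0.0269  0.0269  0.9993]
 [-0.7066 -0.7066  0.038 ]
 [ 0.7071 -0.7071  0.    ]]
[[ 0.025   0.026   0.9993]
 [-0.7035 -0.7098  0.0361]
 [ 0.7103 -0.7039  0.0006]] [ 0.6268  0.5053  1.1049 -0.6873  1.9468  0.4687]
tool shift [-0.1422  0.129  -0.0033] n 0.192
turn [ 0.0009 -0.0018  0.0045]
tool shift [-0.1427  0.229  -0.0032] n 0.27
turn [ 0.0009 -0.0018  0.0045]
[0.6518 0.1975 0.21  ]
```

View pics/w2.png

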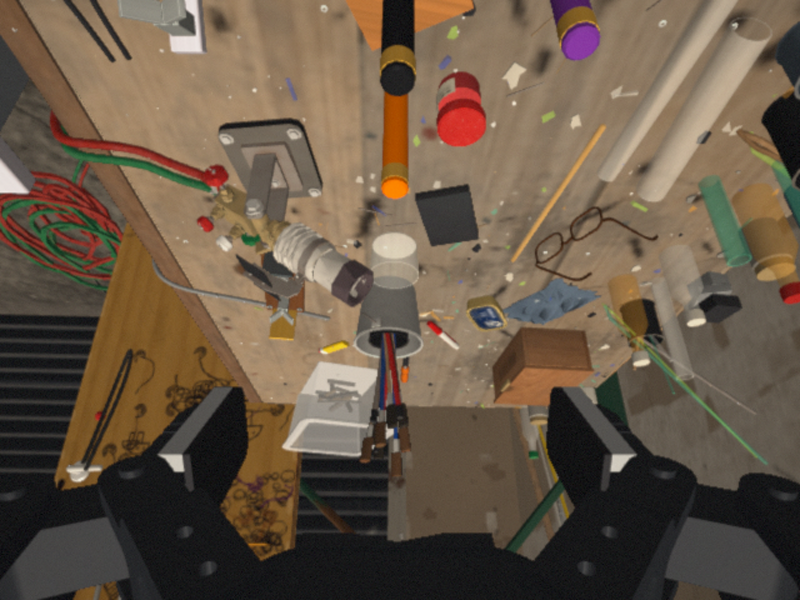

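```bash
python3 - <<'E'
from h import *
np.set_printoptions(precision=4,suppress=True)
d=np.load("w1.npz"); c1=dict(mtx=d["K"],T=d["T"])
c=cam("wrist"); im=c["image"][40:90,300:340].astype(int)
m=(im.max(2)<45); ys,xs=np.nonzero(m); print(xs.mean()+300,ys.mean()+40,m.sum())
print(tri(ray(c,318.4,61),ray(c1,422,261.25)),onz(c,318.4,61,.21)); W=dep(c); print(W[61,318])
E
python3 -m handwheel '[[-0.05,0,0,0,0,0,1],[-0.05,0.02,-0.003,0,0,0.004,1],[-0.042,0.04,0,0,0,0,1],[0,0.05,0,0,0,0,1],[0,0.02,0,0,0,0,1],[0,0,0,0,0,0,1]]'
python3 - <<'E'
from h import *
np.set_printoptions(precision=4,suppress=True)
M=axes(0.038,np.pi/4)
G=np.array([.652,.2005,.182]); T=G+.0187*M[:,1]
go(T,M)
c=cam("wrist"); save(c,"w3.png",0,0,640,480,1.25); W=dep(c); 
c=cam("scene"); save(c,"s3.png",180,150,380,300,4)
E
```

```text
318.2441651705565 64.13464991023339 557
(array([0.6533, 0.2001, 0.2027]), np.float64(0.0017268819395727534)) [0.6524 0.206  0.21  ]
[0.6521 0.207  0.2113]
time: 5.1
tool_pos: [0.6494, 0.2581, 0.2403]
tcp_rot: [-1.757, 0.699, -1.734]
wrist_force: [0.2, 0.1, -0.3]
width: 1.0
tool shift [0.0002 0.1007 0.0006] n 0.101
turn [ 0.0021 -0.0036 -0.006 ]
```

View pics/w3.png

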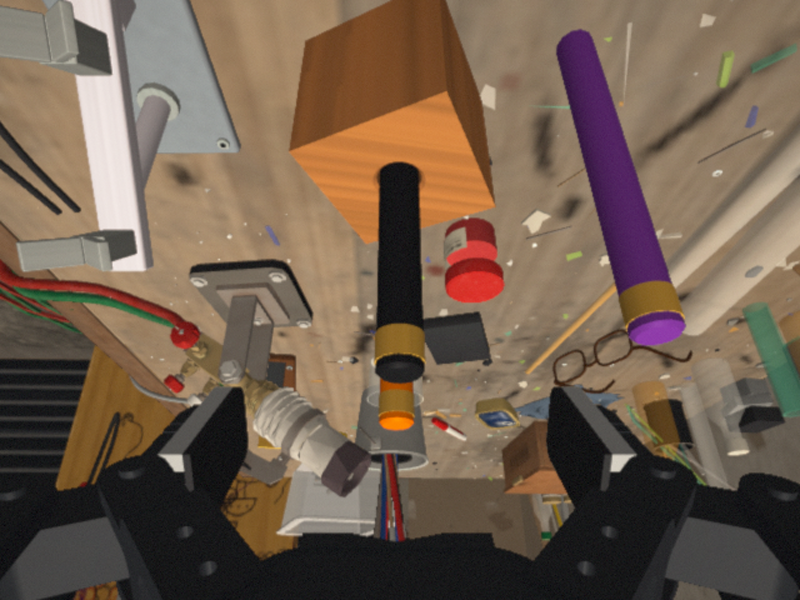

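View pics/s3.png

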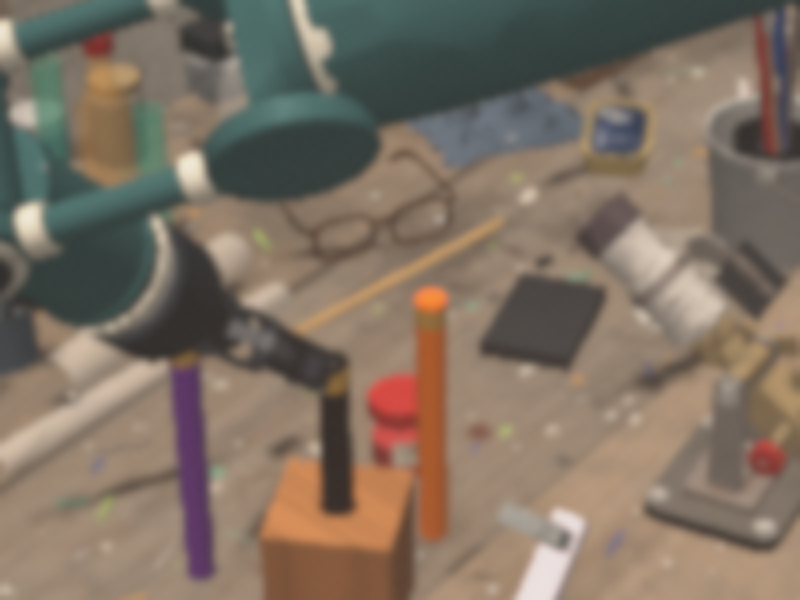

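```bash
python3 -m handwheel '[[0,0.04,0,0,0,-0.006,1],[0,0.04,0,0,0,0,1],[0,0.02,0,0,0,0,1],[0,0,0,0,0,0,0.1],[0,0,0,0,0,0,0],[0,0,0,0,0,0,0],[0,0,0,0,0,0,0],[0,0,0,0,0,0,0]]' 60
python3 - <<'E'
from h import *
c=cam("wrist"); save(c,"w4.png",0,0,640,480,1.25); print(bot.read_state())
E
```

```text
time: 6.2
tool_pos: [0.6522, 0.19, 0.1693]
tcp_rot: [-1.761, 0.69, -1.738]
wrist_force: [0.3, 1.2, 4.2]
width: 0.237
{'time': 6.25, 'q': array([ 0.56394807,  0.57163299,  1.48887686, -0.65994909,  1.55152667,
        0.70420685]), 'joint_vel': array([-0.00271483, -0.00228535,  0.00051062, -0.00032624,  0.00093614,
       -0.00069297]), 'joint_torque': array([-4.88834884e-01, -5.91329527e+01, -2.96398652e+01, -2.14245312e+00,
        2.02929631e+00, -3.03945830e-02]), 'tool_pos': array([0.6522586 , 0.18981536, 0.16932846]), 'tcp_rot': array([-1.76120241,  0.68970196, -1.73775603]), 'wrist_force': array([-2.48108358e-03,  1.19499931e+00,  5.90107193e+00]), 'torque': array([ 0.0729399 , -0.15491109,  0.07395223]), 'width': 0.23380651328875182}
```

View pics/w4.png

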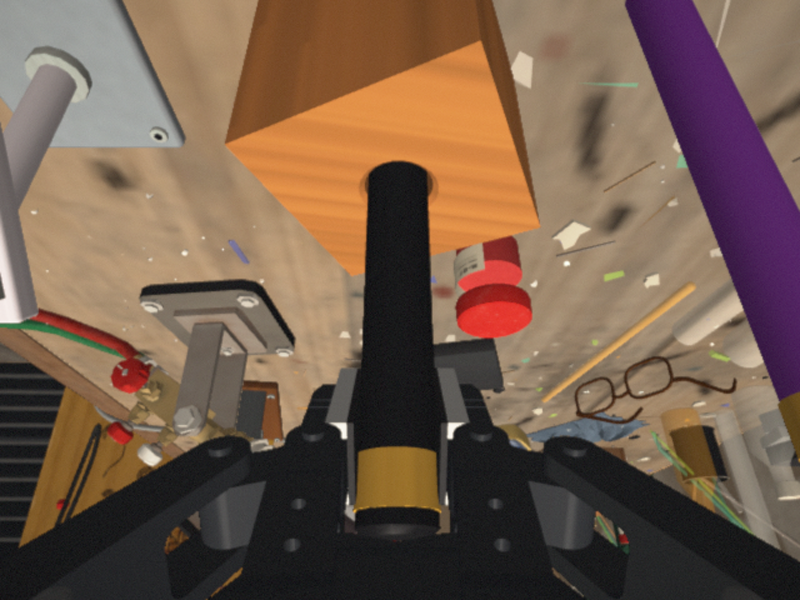

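```bash
python3 -m handwheel '[[0.012,-0.012,0,0,0,0,0],[0.025,-0.025,0,0,0,0,0],[0.025,-0.025,0,0,0,0,0],[0.025,-0.025,0,0,0,0,0],[0.02,-0.02,0,0,0,0,0],[0,0,0,0,0,0,0],[0,0,0,0,0,0,0]]'
python3 - <<'E'
from h import *
np.set_printoptions(precision=4,suppress=True)
c=cam("wrist"); save(c,"w5.png",0,0,640,480,1.25); print(bot.read_state()["wrist_force"])
W=dep(c); I=c["image"].astype(int); np.savez("w5.npz",im=c["image"],z=c["z_map"],K=c["mtx"],T=c["T"])
s=cam("scene"); save(s,"s5.png",180,100,380,300,3)
m=(I.max(2)<45); m[300:]=0; m[:, :270]=0; m[:,370:]=0
m&=(np.linalg.norm(W-c["T"][:3,3],axis=2)<.32)
print(m.sum()); P=W[m]; mu=P.mean(0); u,sv,vt=np.linalg.svd(P-mu,full_matrices=False); print(mu,vt[0],sv, P.min(0),P.max(0))
E
```

```text
time: 7.12
tool_pos: [0.651, 0.1895, 0.3178]
tcp_rot: [-1.766, 0.692, -1.735]
wrist_force: [0.5, -0.4, -2.0]
width: 0.236
[ 0.0902 -0.4936 -1.2896]
12745
[0.6504 0.2079 0.2588] [ 0.0012 -0.      1.    ] [4.9105 0.6478 0.2288] [0.6393 0.1988 0.1625] [0.6621 0.2116 0.3204]
```

View pics/w5.png

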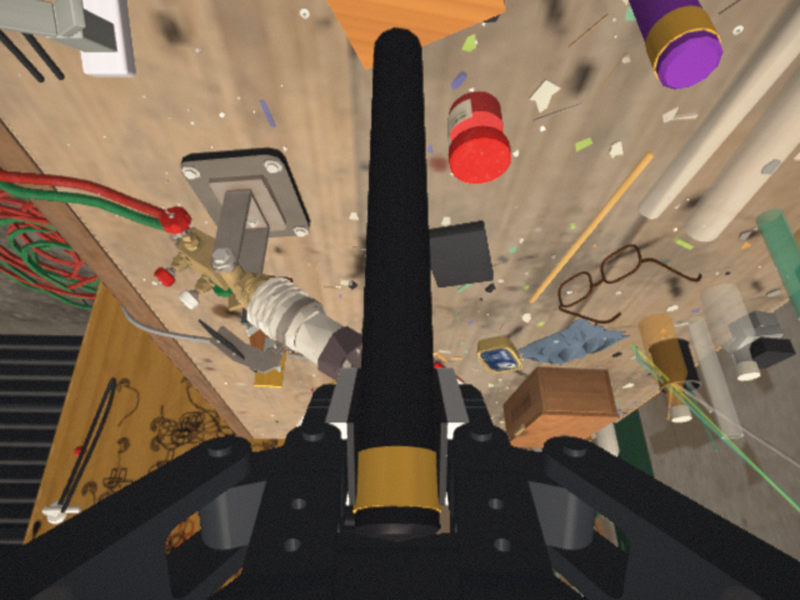

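View pics/s5.png

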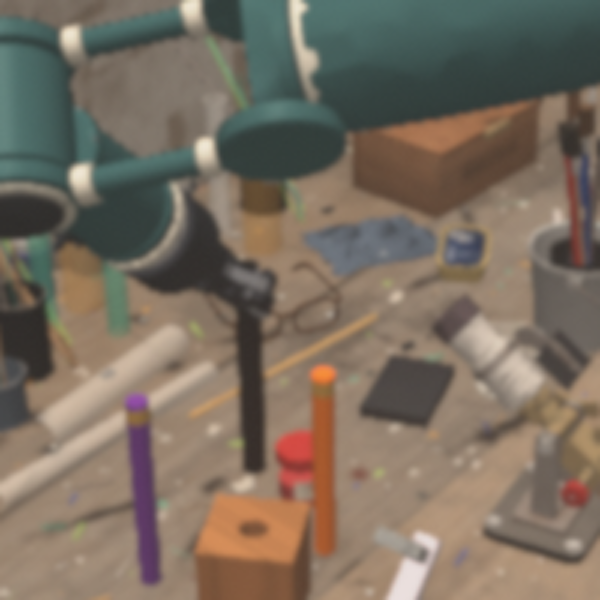

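```bash
cat > seat.py <<'E'
from h import *
np.set_printoptions(precision=4,suppress=True)
d=np.load("w5.npz")
import sys
# tool pose at w5
he=optics.read_camera("wrist")["hand_eye"] if False else None
Tt=np.eye(4); Tt[:3,:3]=R.from_rotvec([-1.766,.692,-1.735]).as_matrix(); Tt[:3,3]=[.651,.1895,.3178]
mid=np.array([.6507,.2006,.2585]); 
pm=Tt[:3,:3].T@(mid-Tt[:3,3]); pu=Tt[:3,:3].T@np.array([0,0,1.])
yaw=0.038; s=2**-.5
xp=np.array([np.cos(yaw),np.sin(yaw),0]); yp=np.array([-np.sin(yaw),np.cos(yaw),0]); zz=np.array([0,0,1.])
u=s*(zz-yp); n=s*(zz+yp); seat=np.array([.4945,.237,.130])
# tool orientation such that rod axis -> u, tool z ~ xp
A,_=R.align_vectors([u,xp],[pu,[0,0,1]],weights=[1000,1]); M=A.as_matrix()
def tgt(out,up): return seat+u*up+n*out-M@pm
if __name__=="__main__":
    print("pm",pm,"pu",pu,"tool y",M[:,1])
    for o,up in ((.06,.005),(.0,.005)):
        t=tgt(o,up); print(o,up,t); go(t,M)
E
python3 seat.py
python3 -m handwheel '[[0,0,0,0,0,0.15,0],[0,0,0,0,0,0.17,0],[0,0,0,0,0,0.17,0],[0,0,0,0,0,0.17,0],[0,0,0,0,0,0.125,0]]'; python3 seat.py
```

```text
pm [-0.0498  0.034   0.0003] pu [ 0.7083 -0.7059 -0.0025] tool y [-0.0017 -0.0018 -1.    ]
0.06 0.005 [0.4948 0.2261 0.21  ]
tool shift [-0.1062  0.0455 -0.1541] n 0.193
turn [ 0.003  -0.0018  0.7867]
0.0 0.005 [0.4964 0.1837 0.1676]
tool shift [-0.1064  0.1055 -0.1539] n 0.215
turn [ 0.003  -0.0018  0.7867]
time: 7.85
tool_pos: [0.6512, 0.1887, 0.3185]
tcp_rot: [-1.226, 1.184, -1.181]
wrist_force: [-0.7, -0.0, -2.2]
width: 0.239
pm [-0.0498  0.034   0.0003] pu [ 0.7083 -0.7059 -0.0025] tool y [-0.0017 -0.0018 -1.    ]
0.06 0.005 [0.4948 0.2261 0.21  ]
tool shift [-0.0429  0.1087 -0.1549] n 0.194
turn [-0.0006 -0.0037 -0.003 ]
0.0 0.005 [0.4964 0.1837 0.1676]
tool shift [-0.0005  0.1511 -0.1547] n 0.216
turn [-0.0006 -0.0037 -0.003 ]
```

```bash
python3 -m handwheel '[[-0.01,0,-0.03,0,-0.0037,-0.003,0],[-0.013,0,-0.05,0,0,0,0],[-0.01,0,-0.045,0,0,0,0],[-0.01,0.02,-0.03,0,0,0,0],[0,0.04,0,0,0,0,0],[0,0.03,0,0,0,0,0],[0,0.018,0,0,0,0,0],[0,0,0,0,0,0,0]]'; python3 seat.py
python3 - <<'E'
from h import *
c=cam("wrist"); save(c,"w6.png",0,0,640,480,1.25); np.savez("w6.npz",im=c["image"],z=c["z_map"],K=c["mtx"],T=c["T"])
c=cam("scene"); save(c,"s6.png",200,150,400,300,4)
c=cam("top"); save(c,"t6.png",160,150,360,300,4)
E
```

```text
time: 8.85
tool_pos: [0.4936, 0.2251, 0.2087]
tcp_rot: [-1.237, 1.179, -1.182]
wrist_force: [0.2, 0.2, -0.5]
width: 0.235
pm [-0.0498  0.034   0.0003] pu [ 0.7083 -0.7059 -0.0025] tool y [-0.0017 -0.0018 -1.    ]
0.06 0.005 [0.4948 0.2261 0.21  ]
tool shift [-0.001  -0.0014  0.0013] n 0.002
turn [0.0029 0.0009 0.0052]
0.0 0.005 [0.4964 0.1837 0.1676]
tool shift [0.0412 0.0414 0.0014] n 0.058
turn [0.0029 0.0009 0.0052]
```

View pics/w6.png

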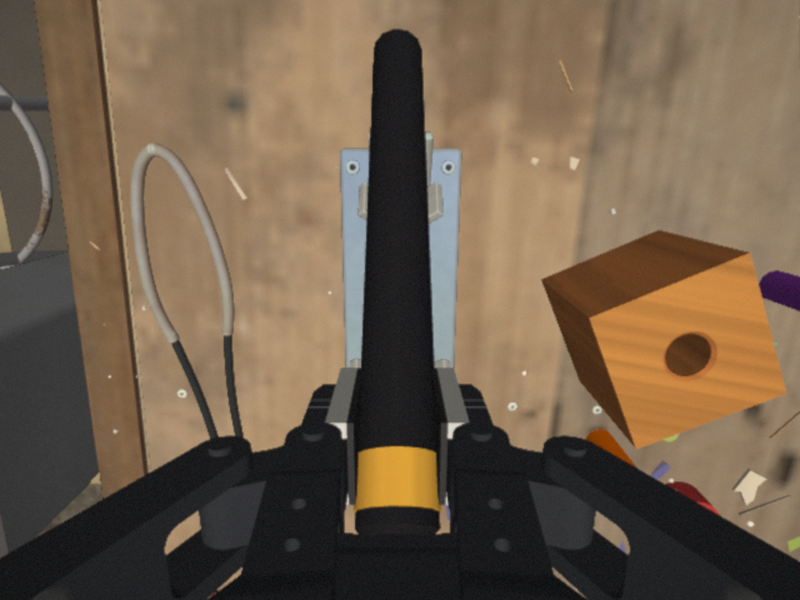

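View pics/s6.png

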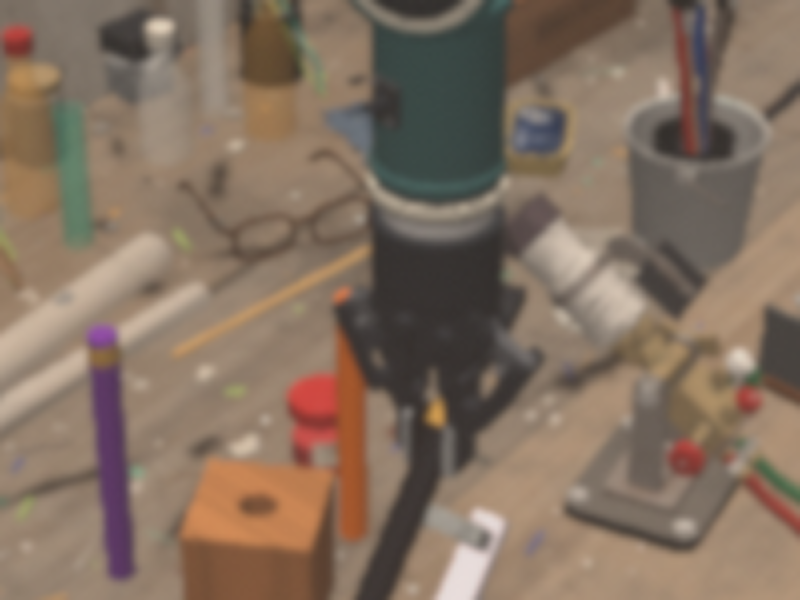

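```bash
python3 - <<'E'
from seat import *
d=np.load("w6.npz"); c=dict(image=d["im"],z_map=d["z"],mtx=d["K"],T=d["T"]); W=dep(c); I=d["im"].astype(int)
m=(I.max(2)<45); m[300:]=0; m[:,:285]=0; m[:,:]&=(np.arange(640)<355)
m&=np.linalg.norm(W-c["T"][:3,3],axis=2)<.33
P=W[m]; P=P[((P-np.median(P,0))**2).sum(1)<.2]
# central strip: slice along u and take extreme along n
Q=np.stack([(P-seat)@xp,(P-seat)@n,(P-seat)@u],1)
for a in np.arange(-.1,.05,.02):
    k=abs(Q[:,2]-a)<.005
    if k.sum()>10: print(a.round(3),k.sum(),"x",(Q[k,0].min()+Q[k,0].max())/2,"n top",np.percentile(Q[k,1],98)-.011)
print("end",Q[:,2].min())
E
```

```text
-0.08 422 x -0.0022864631329689855 n top 0.05674940592501673
-0.06 503 x -0.0021452934243597903 n top 0.05691493505002157
-0.04 574 x -0.0022550976881891604 n top 0.05702556057493831
-0.02 692 x -0.0018133700619699638 n top 0.057390942271819595
0.0 823 x -0.0018159562092925309 n top 0.05753332646713298
0.02 980 x -0.0016624790245255393 n top 0.057797686682759974
0.04 1207 x -0.0015171080552571336 n top 0.057998420120741884
end -0.09188817547915544
```

```bash
python3 -m handwheel '[[0.012,0.012,0.0015,0,0,0.008,0],[0.012,0.012,0,0,0,0,0],[0.008,0.008,0,0,0,0,0],[0.004,0.004,0,0,0,0,0],[0,0,0,0,0,0,0]]'
python3 - <<'E'
from seat import *
go(tgt(0,.005),M); print(bot.read_state()["wrist_force"])
E
python3 -m handwheel '[[0.0015,0.0015,0,0,0,0,0],[0.001,0.001,0,0,0,0,0],[0,0,0,0,0,0,0]]'
```

```text
time: 9.62
tool_pos: [0.4977, 0.1894, 0.1747]
tcp_rot: [-1.226, 1.182, -1.177]
wrist_force: [-0.0, -0.2, -0.8]
width: 0.237
tool shift [ 0.0057  0.007  -0.0015] n 0.009
turn [-0.0009  0.0001 -0.0046]
[-0.0454 -0.2194 -0.7973]
time: 10.0
tool_pos: [0.4981, 0.1876, 0.1727]
tcp_rot: [-1.226, 1.18, -1.177]
wrist_force: [-0.5, 0.6, -1.9]
width: 0.235
```

```bash
python3 -m handwheel '[[0.0012,0.0012,0,0,0,0,0],[0.001,0.001,0,0,0,0,0],[0,0,0,0,0,0,0]]'
python3 -m handwheel '[[0.001,0.001,0,0,0,0,0],[0,0,0,0,0,0,0]]'
python3 - <<'E'
from h import *
print(bot.read_state()["wrist_force"])
c=cam("wrist"); save(c,"w7.png",0,0,640,480,1.25); np.savez("w7.npz",im=c["image"],z=c["z_map"],K=c["mtx"],T=c["T"])
c=cam("scene"); save(c,"s7.png",220,200,370,300,5)
from seat import *
c=np.load("w7.npz"); c=dict(image=c["im"],z_map=c["z"],mtx=c["K"],T=c["T"]); W=dep(c); I=c["image"].astype(int)
m=(I.max(2)<45); m[300:]=0; m[:,:285]=0; m[:,:]&=(np.arange(640)<355)
m&=np.linalg.norm(W-c["T"][:3,3],axis=2)<.33
P=W[m]; Q=np.stack([(P-seat)@xp,(P-seat)@n,(P-seat)@u],1)
for a in np.arange(-.1,.05,.02):
    k=(abs(Q[:,2]-a)<.005)&(Q[:,1]>-.02)
    if k.sum()>10: print(a.round(3),k.sum(),"x",(Q[k,0].min()+Q[k,0].max())/2,"n",np.percentile(Q[k,1],98)-.011)
E
```

```text
time: 10.38
tool_pos: [0.4981, 0.1851, 0.1703]
tcp_rot: [-1.226, 1.181, -1.177]
wrist_force: [-0.5, -0.1, -2.2]
width: 0.237
time: 10.62
tool_pos: [0.4982, 0.1842, 0.1694]
tcp_rot: [-1.226, 1.181, -1.177]
wrist_force: [-0.5, -0.3, -2.4]
width: 0.235
[-0.50735438 -0.26471763 -2.37117454]
-0.08 432 x 0.0011247174078790083 n 0.00157647332514017
-0.06 489 x 0.0011251717841432281 n 0.0014140466273795844
-0.04 584 x 0.0011870262666084696 n 0.0014532533345257993
-0.02 703 x 0.0013137245017592319 n 0.001456947443272764
0.0 808 x 0.0015744322978046357 n 0.00148580768393557
0.02 968 x 0.0014687184730992203 n 0.001400162970793005
0.04 1192 x 0.0014966006439097795 n 0.0015088368824535334
```

View pics/w7.png

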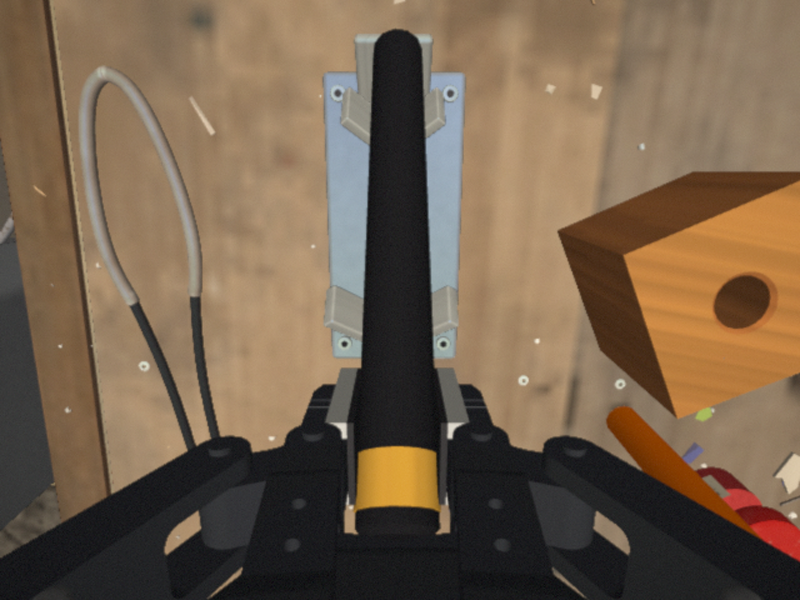

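View pics/s7.png

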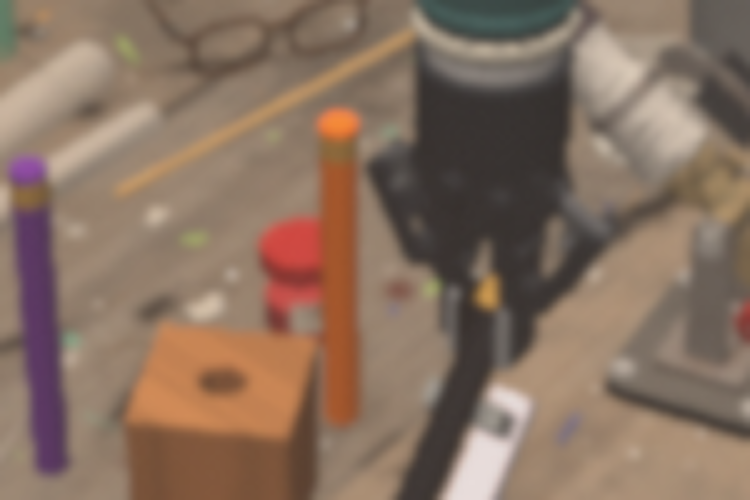

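```bash
python3 -m handwheel '[[0.0008,0.0008,0,0,0,0,0],[0.0005,0.0005,0,0,0,0,0],[0,0,0,0,0,0,0]]'
python3 -m handwheel '[[0.0008,0.0008,0,0,0,0,0],[0,0,0,0,0,0,0]]'
```

```text
time: 11.1
tool_pos: [0.4983, 0.1838, 0.169]
tcp_rot: [-1.224, 1.181, -1.176]
wrist_force: [-3.8, 3.7, 5.7]
width: 0.237
time: 11.35
tool_pos: [0.4984, 0.1836, 0.1688]
tcp_rot: [-1.223, 1.182, -1.175]
wrist_force: [-4.9, 4.6, 8.1]
width: 0.241
```

```bash
python3 -m handwheel '[[0,0,-0.001,0,0,0,0],[0,0,0,0,0,0,0.3],[0,0,0,0,0,0,0.5],[0,0,0,0,0,0,1],[0,0,0,0,0,0,1],[0,0,0,0,0,0,1]]'
python3 - <<'E'
from h import *
print(bot.read_state()["wrist_force"])
c=cam("wrist"); save(c,"w8.png",0,0,640,480,1.25); np.savez("w8.npz",im=c["image"],z=c["z_map"],K=c["mtx"],T=c["T"])
from seat import *
W=dep(c); I=c["image"].astype(int)
m=(I.max(2)<45); m[340:]=0; m[:,:275]=0; m[:,:]&=(np.arange(640)<365)
m&=np.linalg.norm(W-c["T"][:3,3],axis=2)<.33
P=W[m]; Q=np.stack([(P-seat)@xp,(P-seat)@n,(P-seat)@u],1)
for a in np.arange(-.1,.08,.02):
    k=(abs(Q[:,2]-a)<.005)&(Q[:,1]>-.02)
    if k.sum()>10: print(a.round(3),k.sum(),"x",(Q[k,0].min()+Q[k,0].max())/2,"n",np.percentile(Q[k,1],98)-.011)
E
```

```text
time: 12.1
tool_pos: [0.4973, 0.182, 0.1672]
tcp_rot: [-1.226, 1.181, -1.177]
wrist_force: [0.4, -0.6, 0.4]
width: 1.003
[ 0.41271227 -0.55305194  0.4145404 ]
-0.08 432 x -0.0007139218771101095 n -0.000602505790059063
-0.06 506 x -0.0006229142520180137 n -0.0008091244846023891
-0.04 594 x -0.0007008086158800829 n -0.0006089087138643166
-0.02 682 x -0.0005961143208485118 n -0.0006615238438693691
0.0 827 x -0.0006460645559145922 n -0.0006341278104117515
0.02 961 x -0.00046073052711041815 n -0.00044005931223401254
0.04 1183 x -0.00045901469320463236 n -0.00045761809063196365
0.06 1455 x -0.0004017938717992492 n -0.0004500568464917143
```

View pics/w8.png

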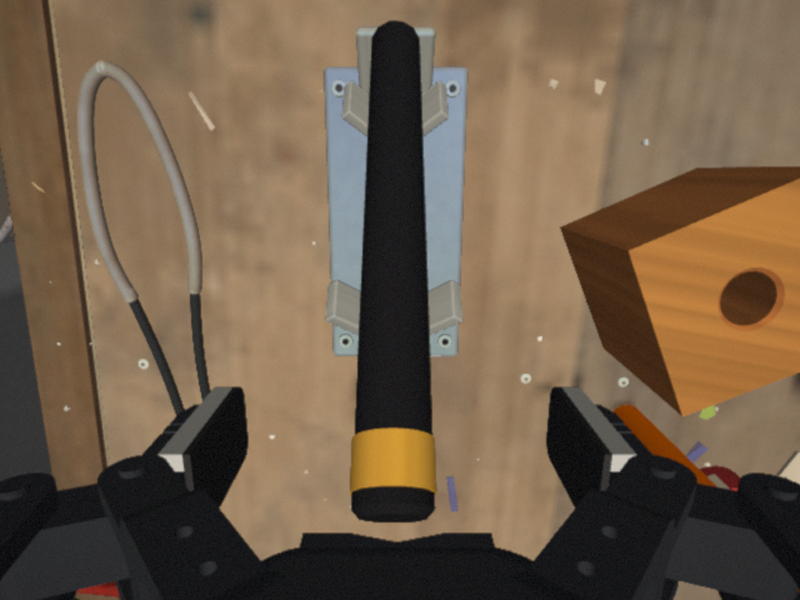

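```bash
python3 -m handwheel '[[0,-0.02,0,0,0,0,1],[0,-0.05,0,0,0,0,1],[0,-0.05,0,0,0,-0.15,1],[-0.02,0,0,0,0,-0.17,1],[-0.03,0,0,0,0,-0.17,1],[-0.03,0,0,0,0,-0.17,1],[0,0,0,0,0,-0.125,1],[0,0,0,0,0,0,1]]'
cat > g2.py <<'E'
from seat import *
M2=axes(0.038,np.pi/4); st0=seat+np.array([-.0005,0,0])-.0006*n
def tg(out): return st0-.006*u-.0187*n+out*n
if __name__=="__main__":
    for o in (.1,0): print(tg(o)); go(tg(o),M2)
E
python3 g2.py
```

```text
time: 13.15
tool_pos: [0.4933, 0.2579, 0.2578]
tcp_rot: [-1.767, 0.688, -1.727]
wrist_force: [-0.3, -1.1, 0.0]
width: 1.002
[0.4917 0.2983 0.1828]
tool shift [-0.0816  0.0245  0.0005] n 0.085
turn [-0.0007  0.0075 -0.0008]
[0.4944 0.2276 0.1121]
tool shift [-0.0815  0.1245  0.0005] n 0.149
turn [-0.0007  0.0075 -0.0008]
```

```bash
python3 -m handwheel '[[-0.03,0,0,0,0.0075,0,1],[-0.04,0.005,0,0,0,0,1],[-0.012,0.03,0,0,0,0,1],[0,0,0,0,0,0,1]]'; python3 g2.py
python3 - <<'E'
from h import *
c=cam("wrist"); save(c,"w9.png",0,0,640,480,1.25)
c=cam("scene"); save(c,"s9.png",180,140,380,290,4)
E
```

```text
time: 13.65
tool_pos: [0.4927, 0.2878, 0.1774]
tcp_rot: [-1.758, 0.697, -1.738]
wrist_force: [0.5, -0.1, -0.1]
width: 1.003
[0.4917 0.2983 0.1828]
tool shift [-0.0036 -0.0112 -0.0006] n 0.012
turn [ 0.0017 -0.0051 -0.0028]
[0.4944 0.2276 0.1121]
tool shift [-0.0033  0.0888 -0.0005] n 0.089
turn [ 0.0017 -0.0051 -0.0028]
```

View pics/w9.png

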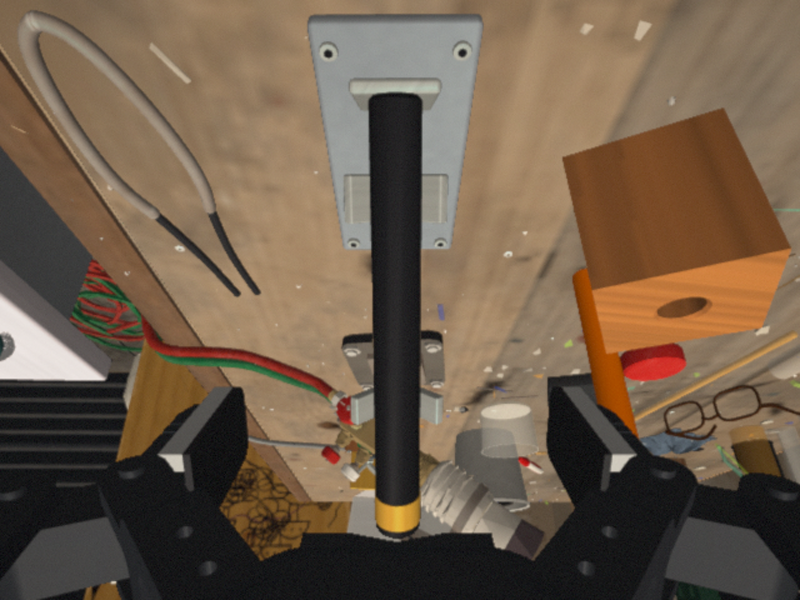

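View pics/s9.png

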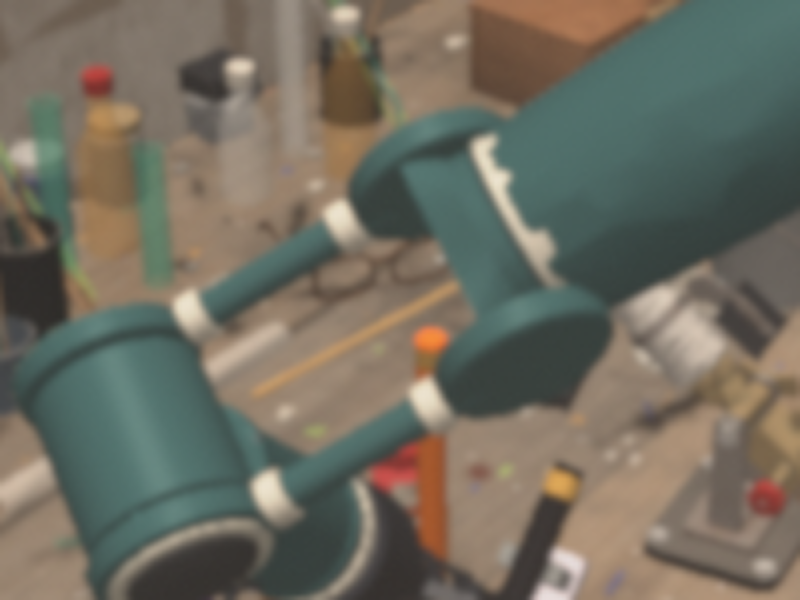

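```bash
python3 - <<'E'
from h import *
np.set_printoptions(precision=3,suppress=True)
c=cam("scene"); W=dep(c)
for p in [(432,340),(432,405),(440,440),(380,430),(530,340),(560,400),(600,320),(400,180),(500,250),(560,290),(330,490),(280,500),(480,395)]:
    print(p,W[140+p[1]//4,180+p[0]//4])
# any robot points in x .58-.72, y 0..0.2
k=(W[...,0]>.56)&(W[...,0]<.74)&(W[...,1]>-.02)&(W[...,1]<.32)&(W[...,2]>.215)
print(k.sum(), W[k][:,2].min() if k.any() else None)
g=k&(W[...,2]<.34); print(W[g][::40])
t=cam("top"); save(t,"t9.png",160,150,360,300,4)
E
```

```text
(432, 340) [0.648 0.098 0.199]
(432, 405) [0.36  0.485 0.477]
(440, 440) [0.643 0.097 0.12 ]
(380, 430) [0.379 0.496 0.464]
(530, 340) [0.327 0.461 0.509]
(560, 400) [ 0.692 -0.126  0.009]
(600, 320) [0.312 0.428 0.508]
(400, 180) [0.416 0.431 0.543]
(500, 250) [0.348 0.451 0.542]
(560, 290) [0.322 0.445 0.528]
(330, 490) [0.393 0.515 0.436]
(280, 500) [0.406 0.532 0.436]
(480, 395) [0.348 0.466 0.478]
0 None
[]
```

View pics/t9.png

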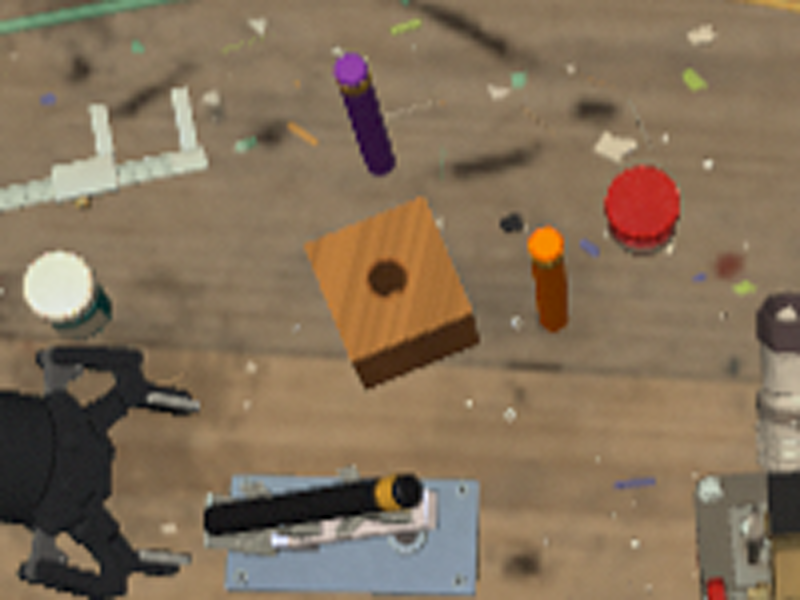

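```bash
python3 -m handwheel '[[-0.003,0.025,0,0,-0.005,-0.003,1],[0,0.03,0,0,0,0,1],[0,0.025,0,0,0,0,1],[0,0.008,0,0,0,0,1],[0,0,0,0,0,0,1]]'; python3 g2.py
python3 - <<'E'
from h import *
c=cam("wrist"); save(c,"w10.png",0,0,640,480,1.25)
E
```

```text
time: 14.48
tool_pos: [0.4962, 0.2302, 0.1149]
tcp_rot: [-1.759, 0.691, -1.736]
wrist_force: [0.5, 0.3, -0.2]
width: 0.998
[0.4917 0.2983 0.1828]
tool shift [-0.0003 -0.0962 -0.0018] n 0.096
turn [-0.0023 -0.0018 -0.0014]
[0.4944 0.2276 0.1121]
tool shift [-0.0001  0.0038 -0.002 ] n 0.004
turn [-0.0023 -0.0018 -0.0014]
```

View pics/w10.png

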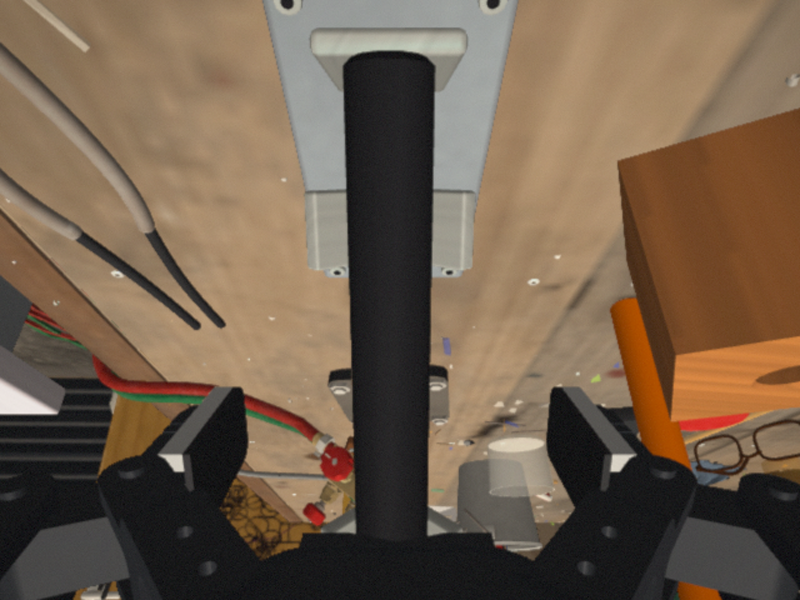

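```bash
python3 -m handwheel '[[0,0.004,-0.002,0,0,0,1],[0,0,0,0,0,0,0.5],[0,0,0,0,0,0,0],[0,0,0,0,0,0,0],[0,0,0,0,0,0,0],[0,0,0,0,0,0,0],[0,0,0,0,0,0,0]]' 60
python3 -m handwheel '[[0,-0.01,0,0,0,0,0],[0,-0.025,0,0,0,0,0],[0,-0.03,0,0,0,0,0],[0,-0.03,0,0,0,0,0],[0,0,0,0,0,0,0],[0,0,0,0,0,0,0]]'
python3 - <<'E'
from h import *
c=cam("wrist"); save(c,"w11.png",0,0,640,480,1.25);  np.savez("w11.npz",im=c["image"],z=c["z_map"],K=c["mtx"],T=c["T"])
st=bot.read_state(); print(st["wrist_force"],st["torque"],st["q"]); np.savez("p11.npz",p=st["tool_pos"],r=st["tcp_rot"])
E
```

```text
time: 15.4
tool_pos: [0.4945, 0.2275, 0.1114]
tcp_rot: [-1.759, 0.689, -1.735]
wrist_force: [2.1, 0.6, 0.9]
width: 0.237
time: 16.15
tool_pos: [0.4904, 0.2936, 0.1774]
tcp_rot: [-1.763, 0.69, -1.735]
wrist_force: [0.1, -0.7, -1.1]
width: 0.241
[-0.02353678 -0.12877824 -1.94383484] [ 0.50486494 -0.04822142  0.03795574] [ 0.80793785  0.47217669  1.62378671 -0.53474342  1.6431587   0.89784474]
```

View pics/w11.png

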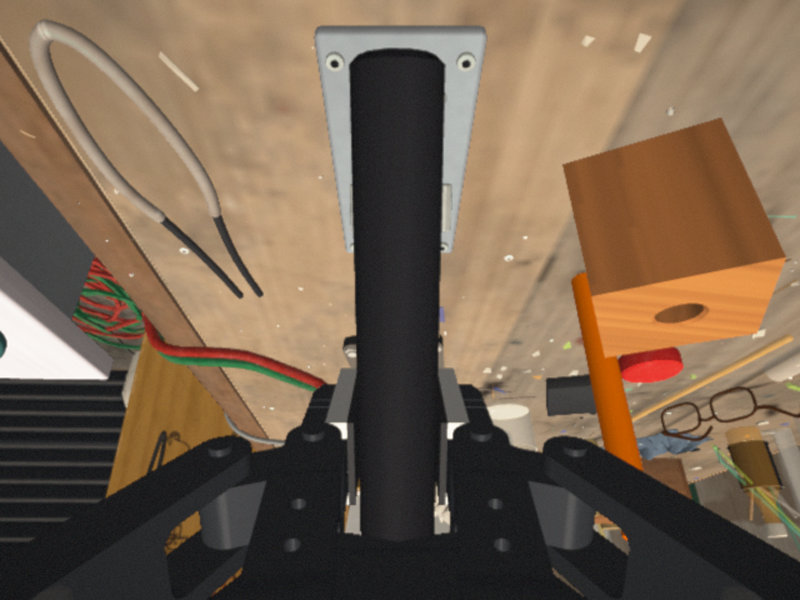

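```bash
python3 -m handwheel '[[0.035,-0.035,0,0,0,0,0],[0.04,-0.04,0,0,0,0,0],[0.04,-0.04,0,0,0,0,0],[0.035,-0.035,0,0,0,0.12,0],[0,0,0,0,0,0.17,0],[0,0,0,0,0,0.17,0],[0,0,0,0,0,0.17,0],[0,0,0,0,0,0.155,0]]'
python3 -m handwheel '[[0.05,0,0.01,0,0,0,0],[0.055,0,0.01,0,0,0,0],[0.055,0,0.015,0,0,0,0],[0.055,0,0.015,0,0,0,0],[0.055,0,0.015,0,0,0,0],[0.055,0,0.01,0,0,0,0],[0.055,0,0.01,0,0,0,0],[0.05,0,0.005,0,0,0,0]]'
python3 - <<'E'
from h import *
c=cam("wrist"); save(c,"w12.png",0,0,640,480,1.25);  np.savez("w12.npz",im=c["image"],z=c["z_map"],K=c["mtx"],T=c["T"])
st=bot.read_state(); print(R.from_rotvec(st["tcp_rot"]).as_matrix().round(3))
E
```

```text
time: 17.2
tool_pos: [0.4903, 0.293, 0.3899]
tcp_rot: [-1.223, 1.182, -1.179]
wrist_force: [0.3, -1.3, -1.9]
width: 0.231
time: 18.2
tool_pos: [0.5962, -0.1346, 0.3884]
tcp_rot: [-1.228, 1.184, -1.18]
wrist_force: [0.3, -0.1, -1.9]
width: 0.235
[[ 0.033 -0.003  0.999]
 [-0.999 -0.005  0.033]
 [ 0.005 -1.    -0.003]]
```

View pics/w12.png

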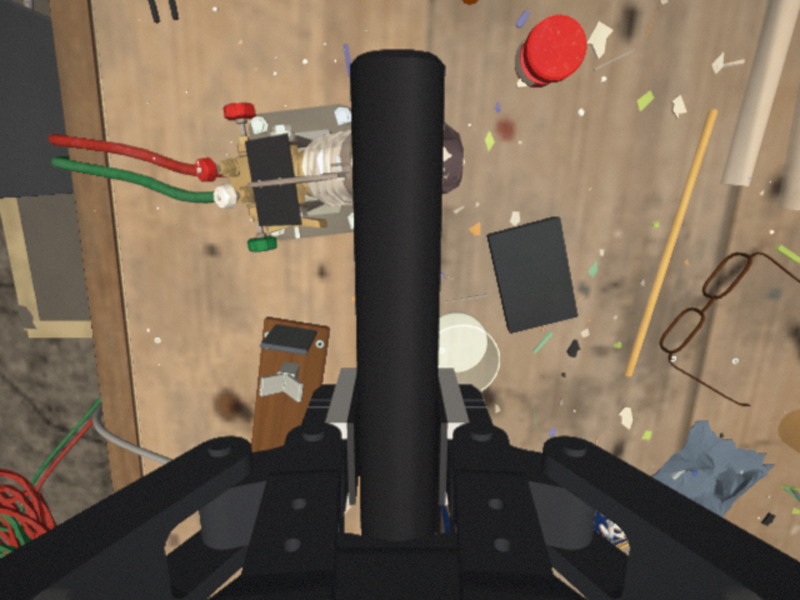

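```bash
python3 -m handwheel '[[0.045,0,0,0,0,0,0],[0.055,0,0.01,0,0,0,0],[0.055,0,0.01,0,0,0,0],[0.04,0,0,0,0,0,0],[0,0,0,0,0,0,0],[0,0,0,0,0,0,0]]'
python3 - <<'E'
from h import *
c=cam("wrist"); save(c,"w13.png",0,0,640,480,1.25);  np.savez("w13.npz",im=c["image"],z=c["z_map"],K=c["mtx"],T=c["T"])
cv2.imwrite("pics/w13z.png",cv2.resize(c["image"][60:330,120:300,::-1],None,fx=2.2,fy=2.2,interpolation=cv2.INTER_CUBIC))
E
```

```text
time: 19.0
tool_pos: [0.6241, -0.3258, 0.3891]
tcp_rot: [-1.226, 1.183, -1.179]
wrist_force: [-0.1, 0.2, -1.9]
width: 0.236
```

View pics/w13.png

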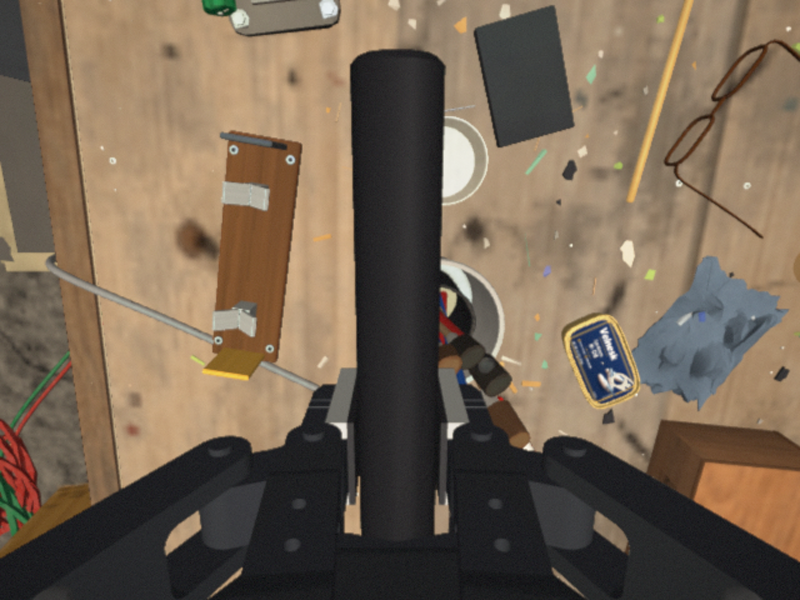

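```bash
python3 - <<'E'
import numpy as np,cv2
im=np.load("w13.npz")["im"]
a=cv2.resize(im[95:310,155:250,::-1],None,fx=2.7,fy=2.7,interpolation=cv2.INTER_CUBIC)
b1=cv2.resize(im[98:175,165:245,::-1],None,fx=6,fy=6,interpolation=cv2.INTER_CUBIC)
cv2.imwrite("pics/z1.png",b1)
b2=cv2.resize(im[230:308,155:235,::-1],None,fx=6,fy=6,interpolation=cv2.INTER_CUBIC)
cv2.imwrite("pics/z2.png",b2)
E
```

```text
(no output)
```

View pics/z1.png

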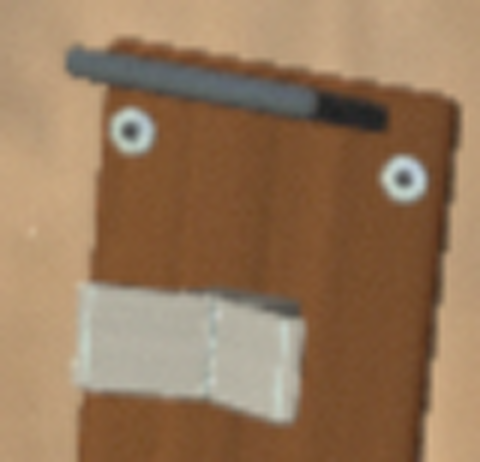

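View pics/z2.png

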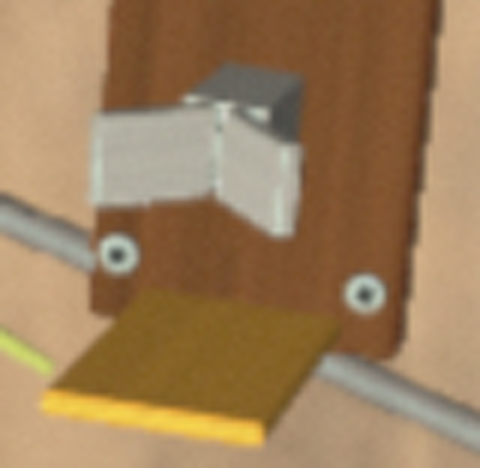

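```bash
cat > cr.py <<'E'
from h import *
np.set_printoptions(precision=4,suppress=True)
d=np.load("w13.npz"); c=dict(image=d["im"],z_map=d["z"],mtx=d["K"],T=d["T"]); W=dep(c)
f1=lambda x,y:(165+x/6,98+y/6); f2=lambda x,y:(155+x/6,230+y/6)
def D(p,r=1):
    u,v=int(round(p[0])),int(round(p[1])); return np.nanmedian(W[v-r:v+r+1,u-r:u+r+1].reshape(-1,3),0)
S=[onz(c,*f1(131,131),.0125),onz(c,*f1(404,178),.0125),onz(c,*f2(117,255),.0125),onz(c,*f2(365,295),.0125)]
print("screws",np.array(S),"depth z",[D(f1(131,131))[2],D(f2(365,295))[2]]); ctr=np.mean(S,0); print("ctr",ctr)
ax=(S[2]+S[3]-S[0]-S[1])/2; ax[2]=0; ax/=np.linalg.norm(ax); print("axis to brass",ax,"yaw",np.arctan2(ax[0],-ax[1]), "across", (S[1]-S[0]+S[3]-S[2])/2)
hv=.060-.011*2**.5
for n,p in (("v1a",f1(208,295)),("v1b",f1(208,395)),("v2a",f2(220,110)),("v2b",f2(218,190))):
    q=onz(c,*p,hv); r=q-ctr; print(n,q,"along",r@ax,"across",r@np.array([-ax[1],ax[0],0]),"depth",D(p))
# wall top tips: midline
x=np.array([-ax[1],ax[0],0])
for n,p in (("w1L",f1(90,340)),("w1R",f1(285,365)),("w2L",f2(105,160)),("w2R",f2(285,190)),("brass",f2(155,412)),("brassface",f2(180,350)),("steel",f1(190,82))):
    q=D(p,0); r=q-ctr; print(n,q,"along",r@ax,"across",r@x)
E
python3 cr.py
```

```text
screws [[ 0.4591 -0.2461  0.0125]
 [ 0.5151 -0.2532  0.0125]
 [ 0.433  -0.4461  0.0125]
 [ 0.4891 -0.4535  0.0125]] depth z [np.float64(0.015973034462842484), np.float64(0.016140042744175576)]
ctr [ 0.4741 -0.3497  0.0125]
axis to brass [-0.129  -0.9916  0.    ] yaw -0.12932795210463138 across [ 0.056  -0.0073  0.    ]
v1a [ 0.4828 -0.2771  0.0444] along -0.07315009868322928 across -0.0007499331613054274 depth [ 0.4825 -0.2769  0.0425]
v1b [ 0.4821 -0.2964  0.0444] along -0.05389893200705016 across 0.001009594345886141 depth [ 0.4809 -0.2964  0.043 ]
v2a [ 0.468  -0.4015  0.0444] along 0.05215222496563856 across 0.0006088099323934748 depth [ 0.4689 -0.4007  0.044 ]
v2b [ 0.4668 -0.4192  0.0444] along 0.06981798020837895 across 0.0017060918002364852 depth [ 0.4673 -0.4187  0.0472]
w1L [ 0.4653 -0.286   0.0628] along -0.06208502050477725 across -0.016980899790542018
w1R [ 0.5016 -0.289   0.0628] along -0.06375562375267235 across 0.019427772431098705
w2L [ 0.4497 -0.4077  0.064 ] along 0.06067264285919294 across -0.01669406664111299
w2R [ 0.4853 -0.4134  0.0617] along 0.06172735615458229 across 0.01933450395806936
brass [ 0.4626 -0.4566  0.0774] along 0.1074761005724239 across 0.0023380609054050442
brassface [ 0.4575 -0.4548  0.0458] along 0.10633225821694765 across -0.002939727961429632
steel [ 0.4905 -0.2391  0.0766] along -0.11175818014311399 across 0.001979753509490613
```

```bash
cat > pl.py <<'E'
from h import *
np.set_printoptions(precision=4,suppress=True)
from seat import seat,n,u
st0=seat+np.array([-.0005,0,0])-.0006*n
R2=R.from_rotvec([-1.759,.689,-1.735]).as_matrix()
pm=R2.T@(st0-np.array([.4945,.2275,.1114])); pu=R2.T@u
cs=np.array([.4752,-.3493,.060]); ax=np.array([-.129,-.9916,0]); ax/=np.linalg.norm(ax); xc=np.array([-ax[1],ax[0],0])
A,_=R.align_vectors([ax,xc],[pu,[0,0,1]],weights=[1000,1]); M3=A.as_matrix()
def tp(up,along=0): return cs+[0,0,up]+along*ax-M3@pm
E
python3 - <<'E'
from pl import *
print("pm",pm,"pu",pu)
d=np.load("w13.npz"); K=d["K"]; z=d["z"]; he=optics.read_camera("wrist")["hand_eye"]
v,uu=np.mgrid[0:480,0:640]; P=np.stack([(uu-K[0,2])/K[0,0]*z,(v-K[1,2])/K[1,1]*z,z],-1)@he[:3,:3].T+he[:3,3]
m=(z>0)&(z<.2)&(v<290)&(uu>275)&(uu<365); Q=P[m]; print(m.sum())
print("x range",np.percentile(Q[:,0],[.2,1,99]))
for a in np.arange(-.1,-.02,.015):
    k=abs(Q[:,0]-a)<.004
    if k.sum()>5: print(a,"z mid",(Q[k,2].min()+Q[k,2].max())/2,"y axis",np.percentile(Q[k,1],2)+.011)
go(tp(.15),M3); go(tp(.0),M3); print(tp(0))
E
```

```text
pm [ 0.0064 -0.0193 -0.0001] pu [ 1.     -0.0011  0.0007]
17716
x range [-0.0914 -0.0908 -0.0225]
-0.085 z mid -5.9333919716443584e-05 y axis -0.020116962073899947
-0.07 z mid -3.859769765972038e-05 y axis -0.020096439444520702
-0.05500000000000001 z mid 2.1529078607349962e-05 y axis -0.0200207438949776
-0.04000000000000001 z mid 6.34705792034217e-05 y axis -0.0199863206365498
-0.02500000000000001 z mid 6.509819213818685e-05 y axis -0.019951554166618195
tool shift [ 0.0123  0.1994 -0.1493] n 0.249
turn [-0.0007  0.1697  0.0001]
tool shift [ 0.0124  0.3494 -0.1495] n 0.38
turn [-0.0007  0.1697  0.0001]
[ 0.4761 -0.3429  0.0407]
```

```bash
python3 -m handwheel '[[0,0,-0.03,0,0.085,0,0],[0,0,-0.05,0,0.085,0,0],[0,0,-0.05,0,0,0,0],[0,0,-0.02,0,0,0,0],[0,0,0,0,0,0,0]]'
python3 - <<'E'
from pl import *
go(tp(.15),M3); go(tp(.03),M3)
E
```

```text
time: 19.73
tool_pos: [0.4751, -0.315, 0.3915]
tcp_rot: [-1.142, 1.302, -1.307]
wrist_force: [-0.4, 0.6, -1.2]
width: 0.234
tool shift [0.0275 0.2008 0.0039] n 0.203
turn [-0.0038 -0.0008  0.0017]
tool shift [0.0274 0.3208 0.0034] n 0.322
turn [-0.0038 -0.0008  0.0017]
```

```bash
python3 -m handwheel '[[0.01,0.02,0.002,-0.004,0,0.001,0],[0.01,0.05,0.002,0,0,0,0],[0.0075,0.05,0,0,0,0,0],[0,0.05,0,0,0,0,0],[0,0.05,0,0,0,0,0],[0,0.04,0,0,0,0,0],[0,0.02,0,0,0,0,0],[0,0,0,0,0,0,0]]'
python3 - <<'E'
from pl import *
go(tp(.03),M3)
c=cam("wrist"); save(c,"w14.png",0,0,640,480,1.25)
c=cam("top"); save(c,"t14.png",360,240,560,360,4)
E
```

```text
time: 20.72
tool_pos: [0.4747, -0.3423, 0.1076]
tcp_rot: [-1.146, 1.312, -1.299]
wrist_force: [0.6, -0.5, -1.5]
width: 0.237
tool shift [0.0006 0.0368 0.0017] n 0.037
turn [ 0.0065 -0.0007 -0.0027]
```

View pics/w14.png

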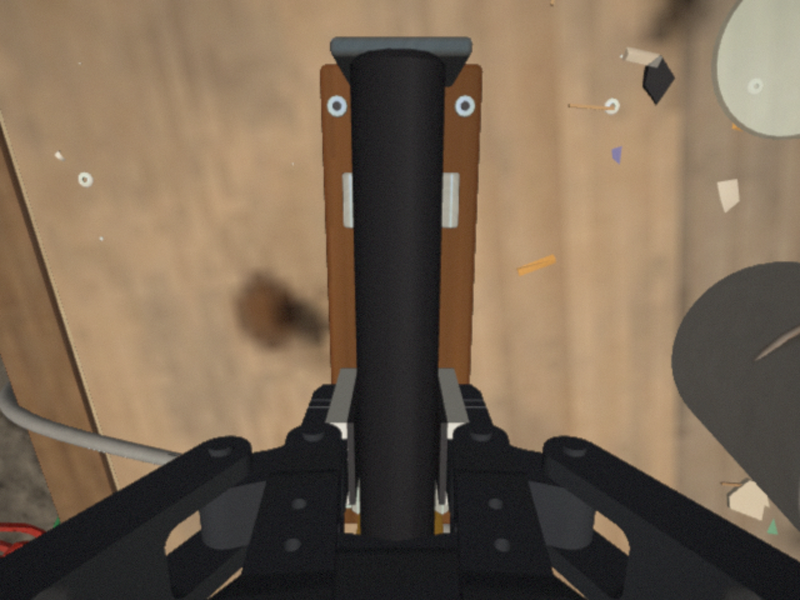

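View pics/t14.png

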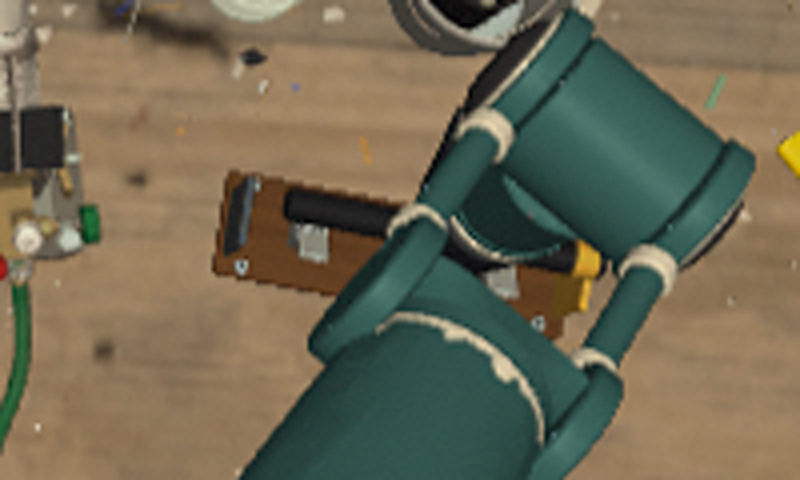

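```bash
python3 - <<'E'
from h import *
c=cam("scene"); save(c,"s14.png",320,80,520,230,4)
c=cam("top"); save(c,"t14b.png",420,170,560,290,5)
E
```

```text
(no output)
```

View pics/s14.png

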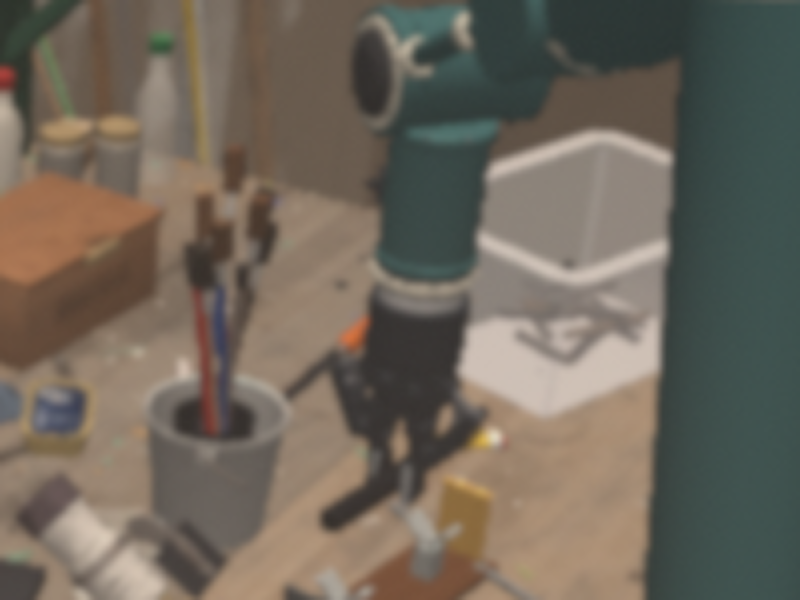

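View pics/t14b.png

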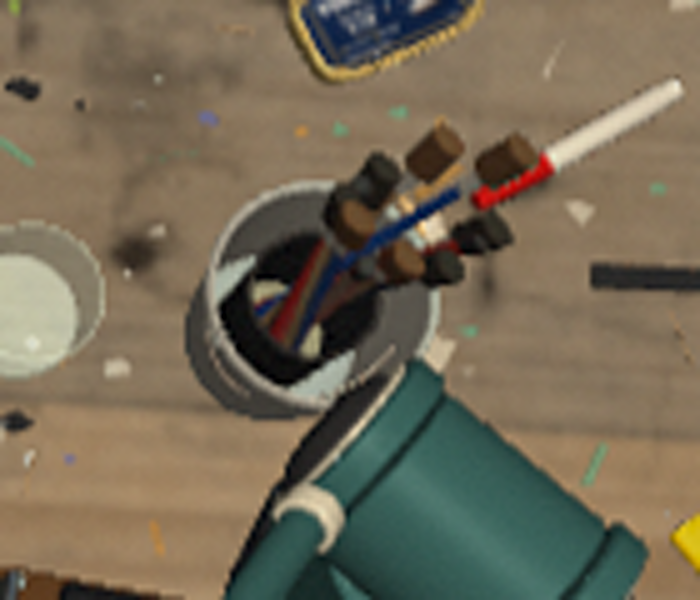

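```bash
python3 -m handwheel '[[0.0005,0.02,0.0015,0.006,0,-0.002,0],[0,0.02,0,0,0,0,0],[0,0.012,0,0,0,0,0],[0,0,0,0,0,0,0]]'
python3 - <<'E'
from pl import *
go(tp(.0),M3); c=cam("wrist"); save(c,"w15.png",0,0,640,480,1.25)
E
```

```text
time: 21.42
tool_pos: [0.4762, -0.3432, 0.0571]
tcp_rot: [-1.143, 1.304, -1.305]
wrist_force: [-0.1, -0.0, -1.0]
width: 0.237
tool shift [-0.0003  0.0163 -0.0001] n 0.016
turn [-0.0014 -0.0011  0.0004]
```

View pics/w15.png

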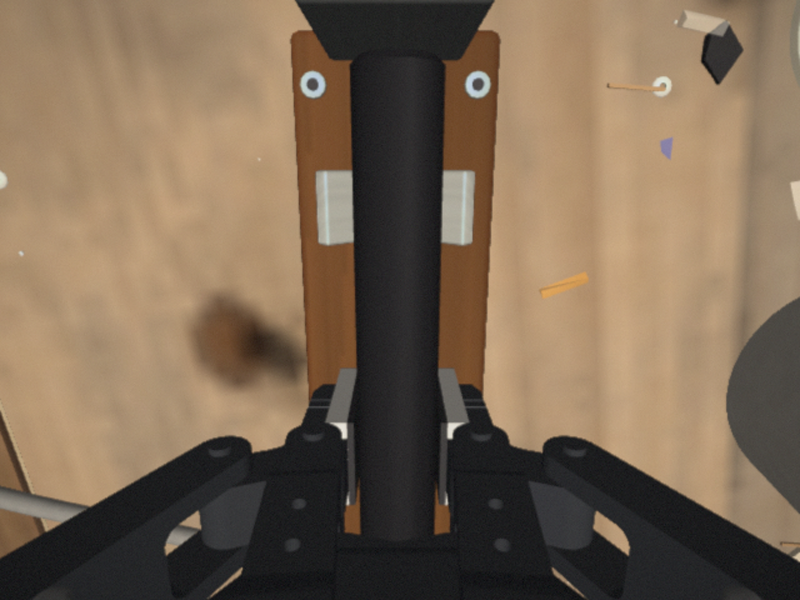

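```bash
python3 -m handwheel '[[0,0.006,0,0,0,0,0],[0,0.005,0,0,0,0,0],[0,0.002,0,0,0,0,0],[0,0,0,0,0,0,0]]'
python3 -m handwheel '[[0,0.0015,0,0,0,0,0],[0,0,0,0,0,0,0]]'
python3 -m handwheel '[[0,0.0015,0,0,0,0,0],[0,0,0,0,0,0,0]]'
```

```text
time: 21.98
tool_pos: [0.477, -0.3438, 0.0451]
tcp_rot: [-1.142, 1.302, -1.307]
wrist_force: [0.2, 0.6, -1.2]
width: 0.236
time: 22.22
tool_pos: [0.4771, -0.3439, 0.0438]
tcp_rot: [-1.142, 1.302, -1.308]
wrist_force: [0.5, 1.1, -1.5]
width: 0.233
time: 22.48
tool_pos: [0.4773, -0.3441, 0.0433]
tcp_rot: [-1.142, 1.302, -1.308]
wrist_force: [-2.7, 1.4, 5.0]
width: 0.238
```

```bash
python3 -m handwheel '[[0,0,-0.0012,0,0,0,0],[0,0.0012,0,0,0,0,0],[0,0,0,0,0,0,0]]'
python3 -m handwheel '[[0,0.001,0,0,0,0,0],[0,0,0,0,0,0,0]]'
```

```text
time: 22.85
tool_pos: [0.4759, -0.3439, 0.0419]
tcp_rot: [-1.143, 1.302, -1.308]
wrist_force: [-2.7, 2.4, 6.1]
width: 0.231
time: 23.1
tool_pos: [0.4759, -0.3439, 0.0418]
tcp_rot: [-1.143, 1.302, -1.307]
wrist_force: [-4.2, 3.1, 11.7]
width: 0.235
```

```bash
python3 -m handwheel '[[0,-0.0005,-0.0008,0,0,0,0],[0,0,0,0,0,0,0],[0,0,0,0,0,0,0.32],[0,0,0,0,0,0,0.5],[0,0,0,0,0,0,1],[0,0,0,0,0,0,1],[0,0,0,0,0,0,1]]'
python3 - <<'E'
from h import *
c=cam("wrist"); save(c,"w16.png",0,0,640,480,1.25)
E
```

```text
time: 23.98
tool_pos: [0.4751, -0.3436, 0.0405]
tcp_rot: [-1.142, 1.302, -1.307]
wrist_force: [0.1, 0.0, 0.2]
width: 0.998
```

View pics/w16.png

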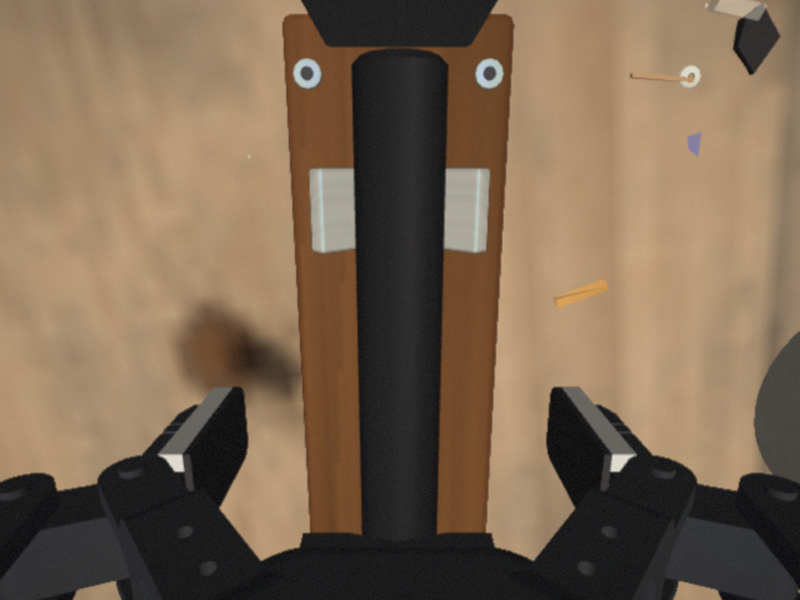

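Seated and released. I'll retreat straight up, then check.

```bash
python3 -m handwheel '[[0,-0.02,0,0,0,0,1],[0,-0.05,0,0,0,0,1],[0,-0.06,0,0,0,0,1],[-0.02,-0.06,0.03,0,0,0,1],[-0.03,-0.06,0.04,0,0,0,1],[-0.03,-0.06,0.04,0,0,0,1],[0,0,0,0,0,0,1],[0,0,0,0,0,0,1]]'
python3 - <<'E'
from pl import *
c=cam("wrist"); save(c,"w17.png",0,0,640,480,1.25); W=dep(c); I=c["image"].astype(int)
x=xc; q=W-cs; Q=np.stack([q@x,q[...,2],q@ax],-1)
hsv=cv2.cvtColor(c["image"],cv2.COLOR_RGB2HSV)
m=(abs(Q[...,0])<.03)&(Q[...,1]>-.012)&(Q[...,1]<.03)&(abs(Q[...,2])<.104)&(I.max(2)<70)
for a in np.arange(-.09,.1,.03):
    k=m&(abs(Q[...,2]-a)<.006)
    if k.sum()>10: P=Q[k]; print(a.round(3),k.sum(),"x",(P[:,0].min()+P[:,0].max())/2,"y",np.percentile(P[:,1],97)-.011)
print("along range of black",np.percentile(Q[m][:,2],[.3,99.7]))
b=(abs(Q[...,0])<.02)&(abs(Q[...,1])<.016)&(abs(Q[...,2])<.104)&(hsv[...,1]>130)&(hsv[...,0]>15)&(hsv[...,0]<32)&(I.max(2)>110)
print("band",b.sum(),Q[b].mean(0) if b.any() else None)
print(bot.read_state()["wrist_force"])
t=cam("top"); save(t,"t17.png",160,150,560,350,2); s=cam("scene"); save(s,"s17.png",180,120,480,340,2.6)
E
```

```text
time: 25.02
tool_pos: [0.5725, -0.2897, 0.3214]
tcp_rot: [-1.143, 1.301, -1.308]
wrist_force: [-0.4, -0.3, -0.4]
width: 1.002
-0.09 277 x -0.00011958000667642438 y 0.0019997831289414684
-0.06 253 x 3.267192685367168e-05 y 0.002117270096210445
-0.03 250 x -0.0002298082795520297 y 0.0019432990144440075
0.0 234 x 3.8267923929417164e-05 y 0.0017822102124761176
0.03 216 x -0.00021125463979664635 y 0.00216247445330074
0.06 199 x 1.559438805870221e-05 y 0.0019151281184382474
along range of black [-0.0969  0.1007]
band 237 [0.0011 0.0107 0.0903]
[ 0.3077 -0.1455 -0.1704]
```

View pics/w17.png

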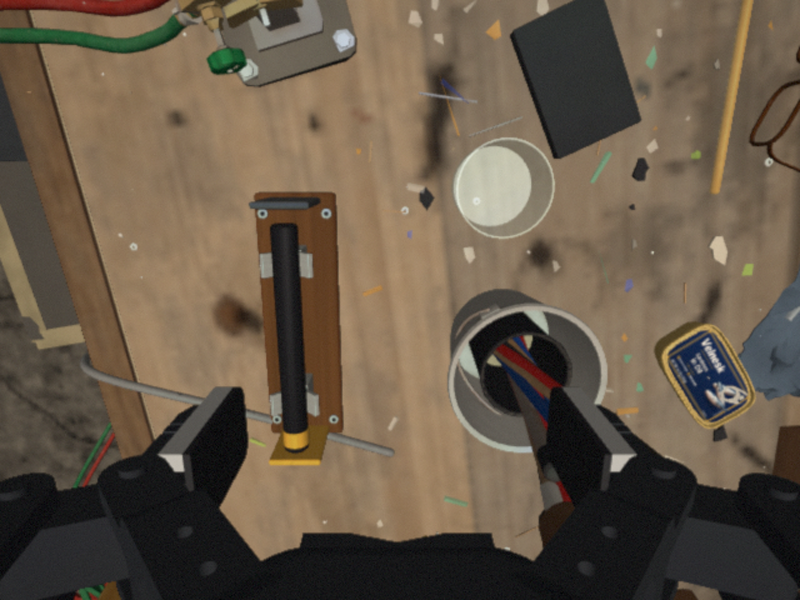

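View pics/t17.png

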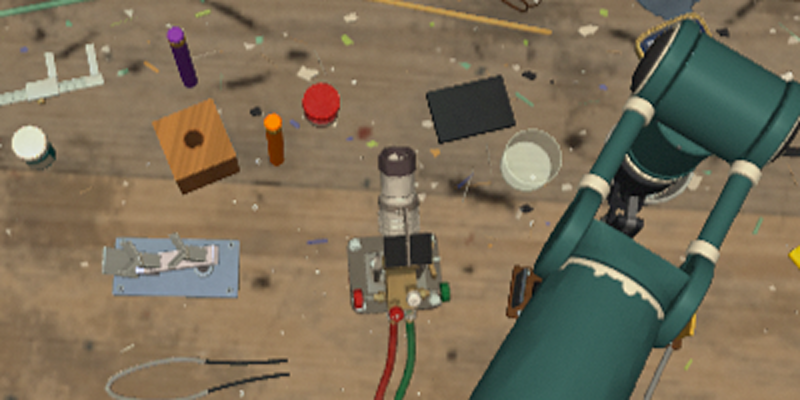

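```bash
python3 -m handwheel '[[0,-0.03,0,0,0,0,1],[0,-0.03,-0.02,0,0,0,1],[0,0,0,0,0,0,1],[0,0,0,0,0,0,1]]'
python3 - <<'E'
from h import *
print(bot.read_state()["wrist_force"],bot.read_state()["time"])
workorder.finish_job()
E
```

```text
time: 25.68
tool_pos: [0.5521, -0.2874, 0.3788]
tcp_rot: [-1.142, 1.304, -1.307]
wrist_force: [0.5, 1.1, -0.1]
width: 1.003
[ 0.46198946  1.06624925 -0.08392617] 25.675
the job is handed in; nothing more can be done
```

I carried the rod through all the steps and handed the job in at 25.7 s of the 56 s allowed. The hand-in gives no verdict, so the checks below are from my own camera readings.

- **Storage block:** I gripped the rod about 72 mm above its middle and lifted it nearly 150 mm.
- **V-rest:** I laid the rod in the V-rest and opened the fingers. It slid down to the foot plate, and its axis measured within 1 mm of the seat.
- **Cradle:** I took it again about 6 mm from its middle and carried it level over the torch. I set it down at about 10 N, opened the fingers and backed away upward.

**Last checks:**
- **Sideways and along:** the rod lies about 0 mm off sideways and about 2 mm towards the brass plate. Its axis was parallel to the cradle's within measurement.
- **Band:** it is at the brass end, read at about +90 mm.
- **Jars and glass:** they look unmoved in the top view. I did not measure their positions again.
- **Wrist force:** it was near zero, about 1 N.

**Disagreements:**
- The depth reading put the rod about 2 mm higher than the nominal 60 mm seat. Other cradle features also read 2 to 4 mm high, so I took this as camera bias.
- In the block, two-view triangulation put the rod's top at 200 to 203 mm, against 210 to 211 mm from depth and the stated 210 mm. I used 210 mm.

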